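# Turn a plaque over in the folding tray

## Task

The teak plaque in the open folding tray has been wiped with solvent and must not be touched, but it has to be turned over. First put the dividers from the tray's other leaf back in the pen tray; then raise the plaque's leaf by its handle until the plaque slides to the spine and tumbles over into the other leaf, its hanger plates up, and lower that leaf gently flat again without letting it drop. Never touch the plaque with the robot, and leave the other things round the tray where they stand.

Things in the scene. Friction and masses are not known exactly. Their poses are not given: they have to be found in the camera images.
- tray: Folding tray lying open like a book, fixed to the table. Origin on the table under the middle of the spine; x along the spine, y to the left leaf. Two equal dark wooden leaves lined with grey felt, one on each side. Felt 11 mm above the table, 180 mm long in x, from 8 to 143 mm off the spine line in y. On its three outer sides a 7 mm thick rim, top 25 mm above the table.
- spine (a point): Middle of the spine, on the felt's level, 11 mm above the table; same axes as the tray. Between the leaves, in place of a rim, is an open trough 16 mm wide and 6 mm deep: a part sliding down a raised leaf catches in it with its edge, and falls over into the other leaf once its leaf is well past upright (about 1.7 to 2.0 rad). The side rims begin 33 mm off the spine line.
- leaf_left (a joint): Hinge of the leaf on the tray's +y side: 0 flat, grows as its outer edge is raised up and over towards the spine, 1.57 upright, stop at 2.15. Its pin is parallel to the tray's x, 8 mm off the spine line in y, 7 mm above the table. No spring, little friction: let go, it falls (flat, or on to the stop when past upright). 0.4 kg, about 2 N at the handle.
- leaf_right (a joint): The same for the leaf on the tray's -y side.
- leaf_left_handle (a point): Middle of the round brass bar handle of the left leaf: bar 9 mm thick, parallel to the tray's x, straight for 112 mm, held at its ends; 185 mm off the spine line in y (35 mm outside the leaf's edge) and 31 mm above the table when flat. Moves with the leaf.
- leaf_right_handle (a point): The same on the right leaf.
- plaque: Square teak mounting plaque, 80 x 80 x 8 mm, about 65 g, lying loose in one of the two leaves; origin at its centre. Its +z face (up at the start) has an inlaid brass compass rose, its -z face two steel hanger plates, all flush. Not to be touched by the robot.
- dividers_mid (a point): Closed stainless dividers lying flat in the leaf that does not hold the plaque: 144 mm long along x, round head 18 mm across and 9 mm high at the -x end, two points at +x. The point is the middle of their legs, half-way up, 4.5 mm above what they lie on; there they are 17 mm wide and 8 mm thick. About 55 g.
- dividers: The dividers as a body; origin under the middle of their legs, same axes.
- pen_tray: Open light wooden pen tray, fixed, 184 mm (y) x 106 mm (x) x 20 mm high, walls and floor 5 mm, inside 174 x 96 mm; origin under its middle.
- pencil_cup: Clear acrylic pencil cup, 68 mm across, 100 mm high, with pencils up to 175 mm high that lean a little over the rim (within 36 mm of the axis); stands outside the left handle, near one end of it. Origin under its middle.
- bearing_compass: White plastic hand-bearing compass with a rubber ring, 69 mm across, 42 mm high, outside the other end of the left handle. Origin under its middle.
- solvent_bottle: Grey bottle, 54 mm across, 125 mm high, outside the right handle near one end of it. Origin under its middle.
- eraser: White eraser in a card sleeve, 58 x 24 x 13 mm, outside the other end of the right handle. Origin under its middle.
- parallel_rule: Aluminium parallel rule, 260 mm (y) x 58 mm x 11 mm high, beyond the tray. Origin under its middle.
- mug: White mug, 76 mm across, 88 mm high, handle at +y, on the side of the table opposite the pen tray. Origin under its middle.

How it is judged:
On the way, in this order (a step that is already met when the one before it is completed fails the run):
1. the dividers lie released in the pen tray (x of dividers_mid in the frame of pen_tray between -0.05 and 0.05 m and y of dividers_mid in the frame of pen_tray between -0.09 and 0.09 m and height (world z) of dividers_mid below 0.02 m and contact force between dividers and the fingers below 0.1 N), for 0.2 s.
2. the plaque has been turned over into the other leaf, hanger plates up (angle between plaque's own z axis and vertical above 2.9 rad and distance between plaque and tray below 0.13 m), for 0.2 s.
At the end, for the whole second after the job is handed in: The plaque lies flat on the felt of the leaf opposite its start, hanger plates up (within 0.1 rad of level) and clear of the rims; both leaves are down flat (under 0.03 rad); the dividers lie released at the bottom of the pen tray; plaque and dividers are at rest (all of step 1 and angle between plaque's own z axis and vertical above 3.04 rad and z of plaque in the frame of tray between 0.011 and 0.019 m and x of plaque in the frame of tray between -0.055 and 0.055 m and (y of plaque in the frame of tray between 0.028 and 0.105 m or y of plaque in the frame of tray between -0.105 and -0.028 m) and value of joint each of leaf_left, leaf_right below 0.03 rad and linear speed of each of plaque, dividers below 0.02 m/s); the robot touches nothing.
It fails at once if the robot touches the plaque (contact force between plaque and the fingers above 0.3 N or contact force between plaque and the arm above 0.3 N).
It fails at once if a leaf swings or drops faster than 6 rad/s (velocity of joint any of leaf_left, leaf_right above 6 rad/s or velocity of joint any of leaf_left, leaf_right below -6 rad/s).
It fails at once if a bystander (pencil cup, compass, bottle, eraser, parallel rule, mug) is moved more than 20 mm (distance of any of pencil_cup, bearing_compass, solvent_bottle, eraser, parallel_rule, mug from where it was at the start of the episode above 0.02 m).
It also fails if it takes over 72 s, if anything falls off the work surface, if the arm or the gripper's body presses on something with over 40 N, if the wrist force passes 120 N, or if a joint passes its speed limit or range.

## Robot

A 6-joint arm with a two-finger parallel gripper is mounted at the origin on the work surface. World frame = base frame: x ahead of the robot, y to its left, z up, the work surface at z = 0. Lengths are in m, angles in rad, forces in N, time in s.
With the tool pointing down it reaches from about 0.35 to 0.775 m from the base axis. Payload 5.5 kg.
Tool frame: the origin (TCP) lies midway between the tips of the shut fingers; the grasp point (between the pads) lies 19 mm behind it (env.tcp_to_grasp is the distance from the TCP to the grasp point, in m); z points along the fingers, y is the direction in which the jaws open and shut (so a half turn about z gives the same grasp; the last joint's range is limited). The gripper opens to 85 mm and grips with 20 to 120 N. Pads are 22 mm wide; open, the fingers measure 114 mm over their backs; the gripper's body (76 mm by 85 mm) begins 54 mm behind the grasp point. The pads swing forward as they close: fully open they stand 13 mm farther back than shut.
Start: joints at [1.05, 0.313, 0.046, 1.304, 0, 1.431], TCP at [0.214, 0.534, 0.193] pointing down, gripper open.
Joint ranges: [-2.76, 2.76], [-0.86, 1.69], [-1.03, 1.26], [-2.2, 2.34], [-1.47, 1.5], [-3.14, 3.14]. Speed limits (rad/s): [2.57, 2.57, 3.14, 3.14, 3.14, 3.14].

## Interface

Orientations are given as a unit quaternion [w, x, y, z].
In Python, from workcell import get_state, viewer, hand_in, finder, env gives the robot as it stands.
- The arm moves only by the tool arm_command, never from a script. Its argument "motion" is a list of rows, each an object of numbers: "x", "y", "z": the shift along the tool's x, y, z in mm; "rx", "ry", "rz": the turn, a rotation vector about the tool's x, y, z in degrees; "hand": the closure, from -1 (fully open) to 1 (shut). A call has 1 to 10 rows; each row is the pose to reach, as a shift and turn from the pose commanded when the call began, along the tool's axes at that moment; what a row does not reach only later rows make up. A row lasts 1/8 s, in which the tool goes at most 62.5 mm and 10.7 degrees, less where a joint would pass 70% of its speed; a pose out of reach is approached as far as the arm can. A call with a gripper value outside its range is refused whole. The fingers move at their own pace and stop on an object; "force" is the grip in N (left out, the last holds). Time passes only in rows, so rows that repeat a pose let the fingers close. It gives the time, the measured TCP pose, the force and the opening at its end, in the units of the state.
- get_state(): the state, without advancing time (a new reading comes with each control period).
- viewer.read_camera(name): name is "scene" or "top" or "wrist"; returns a dict with "image" (400x640x3 uint8, red, green, blue), "z_map" (400x640 float32, m along the optical axis (not along the pixel's ray), 0 where there is no reading), "intrinsics" (3x3 intrinsics, pixels), "k1" (the pictures are not rectified: a ray, as slopes to the right and down, at radius r is drawn at 1 + k1 r^2 times it, then the intrinsics apply), "rvec" (rotation vector, rad) and "tvec" (3), from world to camera coordinates, as OpenCV has them. Camera axes: x right, y down, z forward; pixel columns grow to the right and rows downward; lengths in m; the calibration is good to about 2 mm. A picture is of the moment at which its call begins.
- hand_in(): hands the job in, once; it reports no verdict.
Trained networks look in a picture, given as the dict that the camera call returned (one of the last four; its "shot" number tells which), for a name from the list of things; names that differ only in an ending like _2 or _b are one class to them, and where a whole thing is asked for, a point or a joint stands for the part that bears it (a point fixed in the world has none). Each returns a list of dicts, best first, with "score" (0 to 1); they miss things now and then, are a little off and sometimes report something else, mostly with a low value. They report only what shows in the picture. A call takes as long as a camera call.
- finder.find_in(picture, query): "at" ([column, row] in pixels, amid what is visible of it).
- finder.masks_of(picture, query): "region" (400x640 bool, what is visible of it) and "at" ([column, row] in pixels, amid what is visible of it).
The state is a dict: "clock": time; "joint_pos": joint angles; "qvel": joint speeds; "tau": joint torques, N m; "tcp_pos": TCP position; "orientation": TCP orientation; "wrist_force": force on the tool from outside, world axes, zero at the start; "ft_torque": the same for the moment, N m; "finger_gap": finger opening in m.
Only numpy, scipy, OpenCV 4.12 (cv2) and the standard library are available. Lean on these libraries where they do the work, as an engineer would, in place of code of your own. Each camera call takes 0.05 s, during which the arm holds its last target.

## Working session

There is one attempt and no reset: what is moved stays moved. The work goes in short steps, Python scripts to look and compute and a tool call to move; the robot and the scene stay as the last step left them, time stands still between calls to the robot, and variables do not carry over. Pictures are saved under pics/ and viewed, and the job is handed in when it is done.

Besides the shell and the picture viewer there is one more tool, called after "Call:" by a JSON object that holds its "method" and its "body". arm_command: Moves the arm, as the interface text tells. Its arguments: {"type":"object","properties":{"motion":{"type":"array","items":{"type":"object","properties":{"x":{"type":"number"},"y":{"type":"number"},"z":{"type":"number"},"rx":{"type":"number"},"ry":{"type":"number"},"rz":{"type":"number"},"hand":{"type":"number"}}}},"force":{"type":"number"}},"required":["motion"]}

```bash
mkdir -p pics; ls; cat > h.py <<'E'
import numpy as np, cv2
from workcell import get_state, viewer, hand_in, finder, env
def cam(n):
    return viewer.read_camera(n)
def save(p,name): cv2.imwrite('pics/'+name, cv2.cvtColor(p['image'],cv2.COLOR_RGB2BGR))
def rays(p,uv):
    K=np.array(p['intrinsics']);uv=np.asarray(uv,float).reshape(-1,2)
    d=np.c_[(uv[:,0]-K[0,2])/K[0,0],(uv[:,1]-K[1,2])/K[1,1]]
    s=d.copy()
    for _ in range(20):
        s=d/(1+p['k1']*(s**2).sum(1,keepdims=True))
    return np.c_[s,np.ones(len(s))]
def RT(p): return cv2.Rodrigues(np.array(p['rvec'],float))[0],np.array(p['tvec'],float).ravel()
def onplane(p,uv,z):
    R,t=RT(p);r=rays(p,uv)@R;c=-R.T@t
    return c+r*((z-c[2])/r[:,2])[:,None]
def cloud(p):
    R,t=RT(p);z=np.array(p['z_map']);v,u=np.mgrid[:z.shape[0],:z.shape[1]]
    r=rays(p,np.c_[u.ravel(),v.ravel()])*z.reshape(-1,1)
    return ((r-t)@R).reshape(z.shape+(3,)), z>0
def proj(p,X):
    R,t=RT(p);c=np.asarray(X).reshape(-1,3)@R.T+t;s=c[:,:2]/c[:,2:]
    s=s*(1+p['k1']*(s**2).sum(1,keepdims=True));K=np.array(p['intrinsics'])
    return np.c_[s[:,0]*K[0,0]+K[0,2],s[:,1]*K[1,1]+K[1,2]]
def Rq(q): 
    from scipy.spatial.transform import Rotation as R
    return R.from_quat([q[1],q[2],q[3],q[0]]).as_matrix()
E
python3 - <<'E'
from h import *
s=get_state(); print(s); print(Rq(s['orientation'])); print(env.tcp_to_grasp)
for n in ['top','scene']:
    p=cam(n); save(p,n+'0.png'); P,ok=cloud(p)
    for q in ['tray','leaf_left_handle','leaf_right_handle','plaque','dividers','pen_tray','pencil_cup','bearing_compass','solvent_bottle','eraser','parallel_rule','mug']:
        m=finder.masks_of(p,q)[:1]
        for d in m:
            r=d['region']&ok; pts=P[r]
            print(n,q,round(d['score'],2),np.round(d['at'],0), np.round(np.median(pts,0),3) if len(pts) else None, np.round(np.percentile(pts,[2,98],axis=0),3).tolist() if len(pts) else '')
E
```

```text
pics
{'clock': 0.0, 'joint_pos': array([ 1.05038273e+00,  3.13970802e-01,  4.50049545e-02,  1.30358759e+00,
       -2.74168307e-06,  1.43117714e+00]), 'qvel': array([ 0.00088568,  0.00150817,  0.00135695,  0.0006537 , -0.00148292,
        0.00016872]), 'tau': array([-7.47812119e-04, -4.80627322e+01,  2.98534244e+01,  1.91447436e-02,
       -1.25901861e-04,  3.86108681e-06]), 'tcp_pos': array([0.21344284, 0.5333149 , 0.19253638]), 'orientation': array([-2.83405734e-04,  1.89248860e-01,  9.81928764e-01, -8.31587913e-04]), 'wrist_force': array([ 0.28179548, -0.24707294,  0.8498513 ]), 'ft_torque': array([-0.01820722,  0.00119543, -0.00476621]), 'finger_gap': 0.08523350122001712}
[[-9.28369577e-01  3.71657327e-01 -8.71322613e-04]
 [ 3.71658270e-01  9.28368355e-01 -1.52585176e-03]
 [ 2.41814354e-04 -1.74038861e-03 -9.99998456e-01]]
0.0187
top tray 0.64 [324. 229.] [ 0.542 -0.044  0.012] [[0.434, -0.209, 0.005], [0.638, 0.144, 0.035]]
top leaf_left_handle 0.61 [279. 240.] [0.525 0.062 0.012] [[0.428, -0.028, 0.002], [0.62, 0.153, 0.036]]
top leaf_right_handle 0.7 [355. 227.] [ 0.551 -0.116
[... 1494 characters left out ...]
432. 156.] [0.53  0.447 0.007] [[0.477, 0.356, 0.002], [0.588, 0.539, 0.022]]
scene pencil_cup 0.58 [343. 144.] [0.424 0.185 0.07 ] [[0.299, 0.159, 0.0], [0.446, 0.283, 0.147]]
scene bearing_compass 0.75 [390. 187.] [0.594 0.222 0.034] [[0.557, 0.199, 0.001], [0.616, 0.257, 0.042]]
scene solvent_bottle 0.74 [198. 232.] [ 0.52  -0.288  0.07 ] [[0.432, -0.312, -0.0], [0.531, -0.26, 0.126]]
scene eraser 0.82 [233. 282.] [ 0.652 -0.258  0.013] [[0.627, -0.277, 0.002], [0.676, -0.237, 0.017]]
scene parallel_rule 0.66 [348. 282.] [ 0.787 -0.028  0.005] [[0.758, -0.147, -0.001], [0.816, 0.101, 0.009]]
scene mug 0.84 [132. 262.] [ 0.527 -0.447  0.054] [[0.477, -0.483, 0.005], [0.551, -0.386, 0.089]]
```

View pics/top0.png

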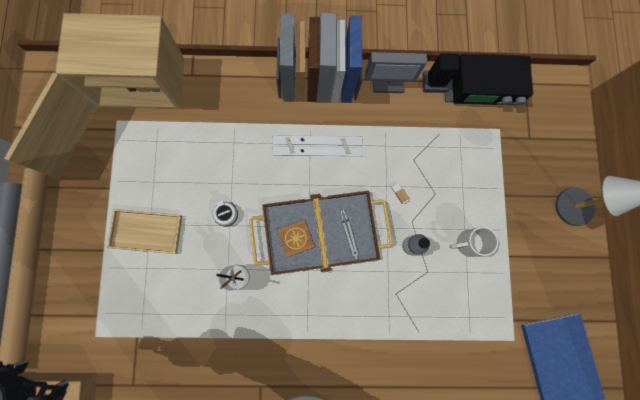

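View pics/scene0.png

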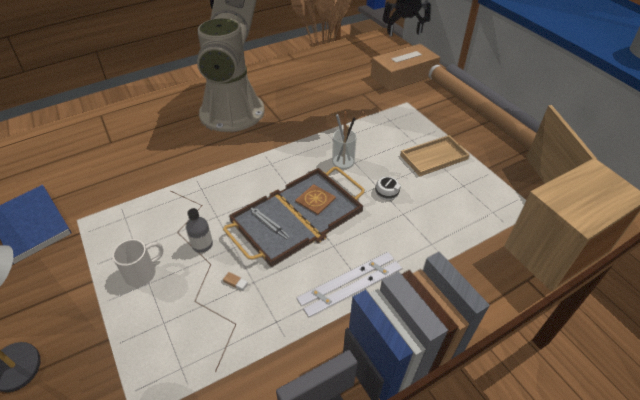

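```bash
cat > fit.py <<'E'
from h import *
def trayfit(p):
    P,ok=cloud(p)
    pts=P[ok]; m=(pts[:,2]>0.021)&(pts[:,2]<0.029)&(abs(pts[:,0]-.54)<.15)&(pts[:,1]>-.2)&(pts[:,1]<.145)
    r=pts[m][:,:2]
    return r
E
python3 - <<'E'
from fit import *
p=cam('top'); P,ok=cloud(p)
m=finder.masks_of(p,'tray')[0]['region']&ok
pts=P[m]; q=pts[(pts[:,2]>.019)&(pts[:,2]<.03)][:,:2]
print(len(q), cv2.minAreaRect((q*1000).astype(np.float32)))
big=cv2.resize(p['image'][165:300,190:450],None,fx=3,fy=3,interpolation=cv2.INTER_CUBIC)
cv2.imwrite('pics/topcrop.png',big[:,:,::-1])
for nm in ['plaque','dividers','pen_tray']:
    r=finder.masks_of(p,nm)[0]['region']; v,u=np.nonzero(r)
    z={'plaque':.019,'dividers':.018,'pen_tray':.02}[nm]
    X=onplane(p,np.c_[u,v],z)[:,:2]*1000
    print(nm,cv2.minAreaRect(X.astype(np.float32)), X.mean(0), np.linalg.svd(X-X.mean(0),full_matrices=False)[2][0])
E
```

```text
959 ((535.333251953125, -26.98052978515625), (193.92477416992188, 367.19842529296875), 8.733945846557617)
plaque ((518.1062622070312, 35.938201904296875), (79.59729766845703, 80.53933715820312), 21.73122215270996) [517.45884706  35.99315698] [0.102678   0.99471465]
dividers ((519.22998046875, -114.97616577148438), (106.93903350830078, 16.926654815673828), 16.671058654785156) [ 511.2905839  -117.47539476] [-0.95629241 -0.29241208]
pen_tray ((530.9456787109375, 444.985107421875), (190.49656677246094, 107.91769409179688), 85.76620483398438) [530.09418381 445.68901105] [-0.07990598 -0.9968024 ]
```

View pics/topcrop.png

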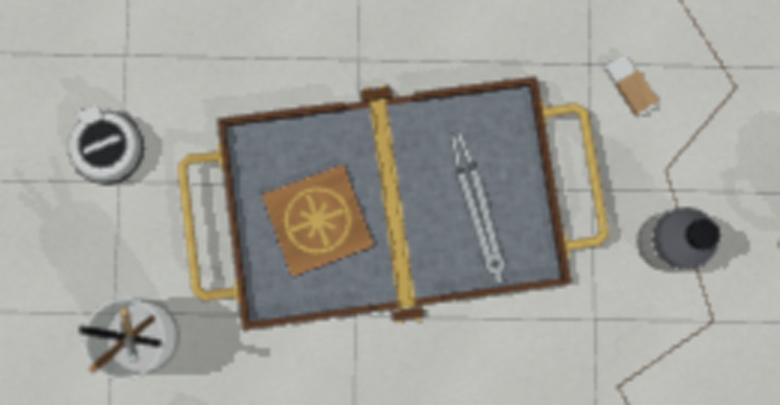

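```bash
python3 - <<'E'
from fit import *
p=cam('top')
f=lambda c,z: onplane(p,np.array(c)/3+[190,165]-0.33,z)*1000
C=f([(219,118),(535,78),(570,283),(246,328)],.025); print(C.round(0)); 
e=lambda a:np.degrees(np.arctan2(a[1],a[0]))
print('ctr',C.mean(0), 'yaw',e(C[0]-C[3]),e(C[1]-C[2]),'ydir',e(C[0]-C[1])-90,e(C[3]-C[2])-90)
print('handleL',f([(183,165),(197,295)],.034),'R',f([(584,110),(603,240)],.034))
print('div',f([(495,263),(459,137)],.018))
print('spine ends',f([(380,101),(406,306)],.011))
d=C; 
s=cam('scene'); save(s,'scene1.png'); big=cv2.resize(s['image'][150:280,200:400],None,fx=4,fy=4,interpolation=cv2.INTER_CUBIC)
cv2.imwrite('pics/scrop.png',big[:,:,::-1])
E
```

```text
[[ 609.  127.   25.]
 [ 652. -165.   25.]
 [ 463. -194.   25.]
 [ 420.   97.   25.]]
ctr [536.08949814 -33.9899734   25.        ] yaw 9.064488537400102 8.903806282024147 ydir 8.319592988925493 8.517198360378003
handleL [[564.13954249 156.90177036  34.        ]
 [448.24247282 140.14583373  34.        ]] R [[ 620.82375756 -208.19185418   34.        ]
 [ 502.00950405 -223.17957475   34.        ]]
div [[ 480.8031524  -127.46778139   18.        ]
 [ 596.27270848  -94.73700687   18.        ]]
spine ends [[630.16000046 -21.45921714  11.        ]
 [441.18669016 -47.01353798  11.        ]]
```

View pics/scrop.png

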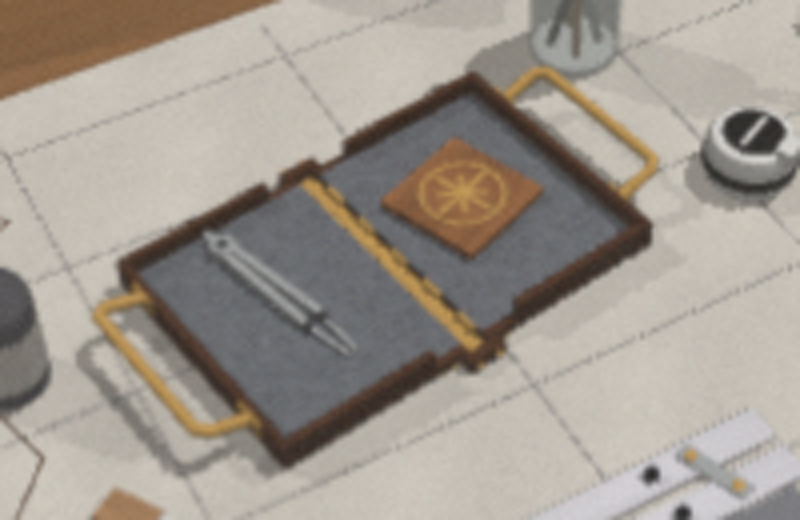

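```bash
cat >> h.py <<'E'
def go(xyz,yaw=None,s=None):
    """shift in tool axes (mm) and rz(deg) to world TCP target with tool down, tool-y at yaw deg"""
    s=s or get_state(); R=Rq(s['orientation']); d=R.T@(np.array(xyz)-s['tcp_pos'])*1000
    out=[d.round(1).tolist()]
    if yaw is not None:
        from scipy.spatial.transform import Rotation as Ro
        y=np.radians(yaw); ty=np.array([np.cos(y),np.sin(y),0]);tz=np.array([0,0,-1.]);tx=np.cross(ty,tz)
        G=np.c_[tx,ty,tz]
        out.append(np.degrees(Ro.from_matrix(R.T@G).as_rotvec()).round(1).tolist())
    return out
E
python3 - <<'E'
from h import *
print(go([.538,-.111,.25],105.8))
E
```

```text
[[-540.7, -478.1, -56.6], [0.0, 0.0, -37.6]]
```

Call:
{"method": "arm_command", "body": {"motion": [{"z":-60},{"x":-60,"y":-50,"z":-60,"rz":-5},{"x":-110,"y":-95,"z":-60,"rz":-10},{"x":-155,"y":-137,"z":-60,"rz":-15},{"x":-202,"y":-178,"z":-60,"rz":-20},{"x":-249,"y":-219,"z":-60,"rz":-25},{"x":-296,"y":-260,"z":-60,"rz":-30},{"x":-343,"y":-302,"z":-60,"rz":-34},{"x":-390,"y":-344,"z":-60,"rz":-37.5},{"x":-437,"y":-385,"z":-60,"rz":-37.5}]}}

```text
invalid input at $.motion[0]: expected keys x, y, z, rx, ry, rz, hand
```

Call:
{"method": "arm_command", "body": {"motion": [{"x":0,"y":0,"z":-60,"rx":0,"ry":0,"rz":0,"hand":-1},{"x":-60,"y":-52,"z":-60,"rx":0,"ry":0,"rz":-5,"hand":-1},{"x":-108,"y":-95,"z":-60,"rx":0,"ry":0,"rz":-10,"hand":-1},{"x":-155,"y":-137,"z":-60,"rx":0,"ry":0,"rz":-15,"hand":-1},{"x":-202,"y":-178,"z":-60,"rx":0,"ry":0,"rz":-20,"hand":-1},{"x":-249,"y":-219,"z":-60,"rx":0,"ry":0,"rz":-25,"hand":-1},{"x":-296,"y":-260,"z":-60,"rx":0,"ry":0,"rz":-30,"hand":-1},{"x":-343,"y":-302,"z":-60,"rx":0,"ry":0,"rz":-34,"hand":-1},{"x":-390,"y":-344,"z":-60,"rx":0,"ry":0,"rz":-37.5,"hand":-1},{"x":-437,"y":-385,"z":-60,"rx":0,"ry":0,"rz":-37.5,"hand":-1}]}}

```text
clock: 2.9
tcp_pos: [0.468, 0.0297, 0.2537]
orientation: [0.001, -0.137, 0.991, 0.0]
wrist_force: [1.0, -0.7, 0.0]
finger_gap: 0.0853
```

```bash
python3 - <<'E'
from h import *
print(get_state()['tcp_pos'],go([.538,-.111,.25],105.8))
E
```

```text
[0.46804231 0.02973208 0.25374602] [[-29.3, -154.4, 3.8], [-0.0, 0.1, -0.1]]
```

Call:
{"method": "arm_command", "body": {"motion": [{"x":-15,"y":-60,"z":0,"rx":0,"ry":0,"rz":0,"hand":-1},{"x":-25,"y":-115,"z":0,"rx":0,"ry":0,"rz":0,"hand":-1},{"x":-29,"y":-154,"z":0,"rx":0,"ry":0,"rz":0,"hand":-1},{"x":-29,"y":-154,"z":0,"rx":0,"ry":0,"rz":0,"hand":-1},{"x":-29,"y":-154,"z":0,"rx":0,"ry":0,"rz":0,"hand":-1}]}}

```text
clock: 3.52
tcp_pos: [0.5365, -0.1084, 0.2532]
orientation: [-0.0, -0.136, 0.991, 0.0]
wrist_force: [0.6, 0.3, -0.4]
finger_gap: 0.0853
```

```bash
python3 - <<'E'
from h import *
p=cam('wrist'); save(p,'w1.png')
for d in finder.masks_of(p,'dividers')[:2]:
    v,u=np.nonzero(d['region']); X=onplane(p,np.c_[u,v],.018)[:,:2]*1000
    print(d['score'],d['at'],cv2.minAreaRect(X.astype(np.float32)),X.mean(0))
print(get_state()['tcp_pos'])
for z in [.0155]:print(proj(p,[get_state()['tcp_pos']*[1,1,0]+[0,0,z]]))
E
```

```text
0.74 [324.2, 145.0] ((530.447265625, -109.66706085205078), (137.32846069335938, 19.09269142150879), 15.33523178100586) [ 524.18902749 -112.24838106]
[ 0.53647392 -0.10761207  0.25364063]
[[319.43508225 155.47790779]]
```

View pics/w1.png

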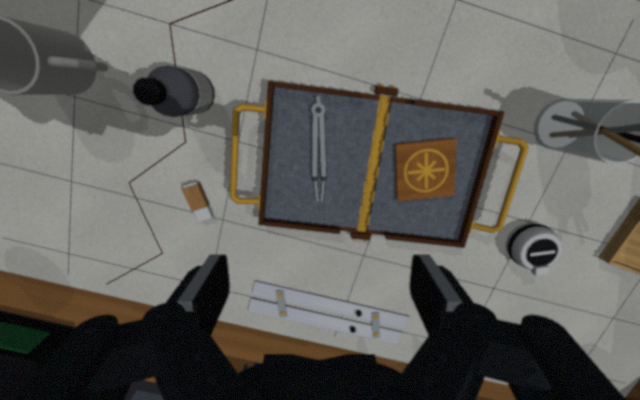

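```bash
python3 - <<'E'
from h import *
p=cam('wrist')
X=onplane(p,[(319,97),(318.5,107),(320,200)],.0155); print(X)
m=(X[0]+X[2])/2; print(m, np.degrees(np.arctan2(*(X[2]-X[1])[[1,0]])))
print(onplane(p,[(314,150),(325,150)],.0155))
print(go([m[0],m[1],.014],105.4))
E
```

```text
[[ 0.46462476 -0.12793608  0.0155    ]
 [ 0.4765943  -0.12521271  0.0155    ]
 [ 0.59729511 -0.08889904  0.0155    ]]
[ 0.53095994 -0.10841756  0.0155    ] 16.744273781906394
[[ 0.53156415 -0.11592454  0.0155    ]
 [ 0.52755688 -0.10177484  0.0155    ]]
[[5.7, 0.6, 239.7], [0.0, 0.0, 0.4]]
```

Call:
{"method": "arm_command", "body": {"motion": [{"x":6,"y":0,"z":55,"rx":0,"ry":0,"rz":0,"hand":-0.2},{"x":6,"y":0,"z":110,"rx":0,"ry":0,"rz":0,"hand":-0.2},{"x":6,"y":0,"z":160,"rx":0,"ry":0,"rz":0,"hand":-0.2},{"x":6,"y":0,"z":200,"rx":0,"ry":0,"rz":0,"hand":-0.2},{"x":6,"y":0,"z":220,"rx":0,"ry":0,"rz":0,"hand":-0.2},{"x":6,"y":0,"z":232,"rx":0,"ry":0,"rz":0,"hand":-0.2},{"x":6,"y":0,"z":238,"rx":0,"ry":0,"rz":0,"hand":-0.2},{"x":6,"y":0,"z":238,"rx":0,"ry":0,"rz":0,"hand":-0.2}]}}

```text
clock: 4.68
tcp_pos: [0.5315, -0.1101, 0.0159]
orientation: [0.0, -0.137, 0.991, -0.0]
wrist_force: [0.4, 0.1, 0.4]
finger_gap: 0.051
```

```bash
python3 - <<'E'
from h import *
print(get_state()['tcp_pos'],get_state()['wrist_force'],get_state()['finger_gap'])
p=cam('wrist'); save(p,'w2.png')
E
```

```text
[ 0.53145152 -0.11014358  0.01586734] [0.35869709 0.09951798 0.37459265] 0.050986958499219116
```

View pics/w2.png

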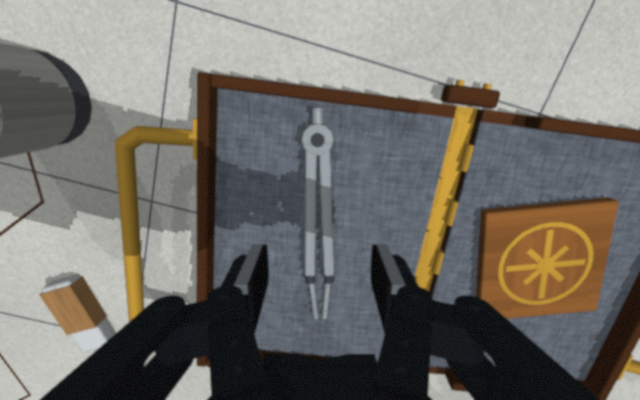

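```bash
python3 - <<'E'
from h import *
p=cam('wrist'); t=get_state()['tcp_pos']
print(proj(p,[t]), proj(p,[t*[1,1,0]+[0,0,.0155]]))
X=onplane(p,[(317,108),(317,138),(320,318),(319,275)],.0155); print(X)
P,ok=cloud(p)
for a in [(255,258),(385,258),(318,275),(310,200)]: print(a,P[a[1],a[0]])
E
```

```text
[[318.87997864 226.74878243]] [[318.88098828 226.20134828]]
[[ 0.4635306  -0.13086579  0.0155    ]
 [ 0.47946708 -0.12640156  0.0155    ]
 [ 0.5983875  -0.09092892  0.0155    ]
 [ 0.5655712  -0.10091251  0.0155    ]]
(255, 258) [ 0.52908826 -0.1402104   0.07461023]
(385, 258) [ 0.51346212 -0.08576875  0.07505052]
(318, 275) [ 0.56897568 -0.10066012  0.01019722]
(310, 200) [ 0.51546207 -0.12062923  0.01912735]
```

Call:
{"method": "arm_command", "body": {"force": 40, "motion": [{"x":4,"y":0,"z":2,"rx":0,"ry":0,"rz":0,"hand":0.2},{"x":4,"y":0,"z":2,"rx":0,"ry":0,"rz":0,"hand":0.5},{"x":4,"y":0,"z":2,"rx":0,"ry":0,"rz":0,"hand":1},{"x":4,"y":0,"z":2,"rx":0,"ry":0,"rz":0,"hand":1},{"x":4,"y":0,"z":2,"rx":0,"ry":0,"rz":0,"hand":1},{"x":4,"y":0,"z":2,"rx":0,"ry":0,"rz":0,"hand":1}]}}

```text
clock: 5.52
tcp_pos: [0.5273, -0.1114, 0.0134]
orientation: [0.0, -0.136, 0.991, 0.0]
wrist_force: [-0.3, -0.1, -0.6]
finger_gap: 0.0001
```

```bash
python3 - <<'E'
from h import *
print(get_state()['tcp_pos'],get_state()['finger_gap'])
p=cam('wrist'); save(p,'w3.png')
E
```

```text
[ 0.52728948 -0.11135532  0.01336356] 5.6386878793864486e-05
```

View pics/w3.png

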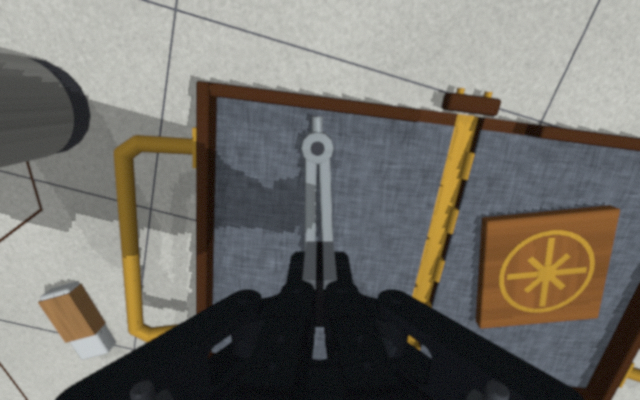

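Call:
{"method": "arm_command", "body": {"motion": [{"x":0,"y":0,"z":-15,"rx":0,"ry":0,"rz":0,"hand":1},{"x":0,"y":0,"z":-40,"rx":0,"ry":0,"rz":0,"hand":1},{"x":0,"y":0,"z":-60,"rx":0,"ry":0,"rz":0,"hand":1},{"x":0,"y":0,"z":-60,"rx":0,"ry":0,"rz":0,"hand":1}]}}

```text
clock: 6.08
tcp_pos: [0.5291, -0.112, 0.0759]
orientation: [0.002, -0.136, 0.991, -0.001]
wrist_force: [0.6, 0.4, -0.2]
finger_gap: 0.0001
```

```bash
python3 - <<'E'
from h import *
s=get_state();print(s['tcp_pos'],s['finger_gap'],s['wrist_force'])
p=cam('wrist'); save(p,'w4.png')
E
```

```text
[ 0.52908983 -0.11200118  0.07588368] 0.0001328240229783429 [ 0.59767737  0.41777751 -0.21866177]
```

View pics/w4.png

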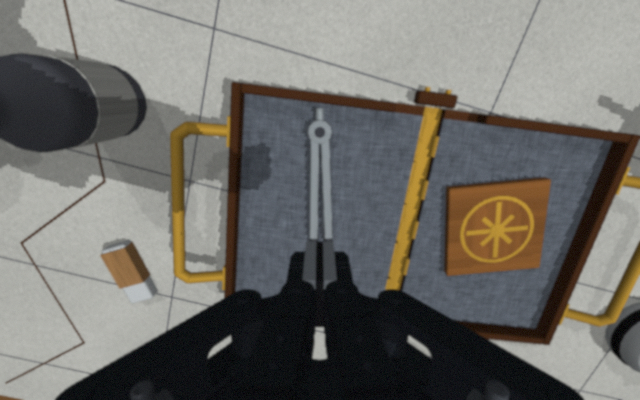

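```bash
python3 - <<'E'
from h import *
s=get_state();t=s['tcp_pos']
p=cam('scene'); P,ok=cloud(p); save(p,'s2.png')
print(proj(p,[t]))
u,v=proj(p,[t])[0].astype(int)
big=cv2.resize(p['image'][v-60:v+60,u-80:u+80],None,fx=5,fy=5,interpolation=cv2.INTER_CUBIC)
cv2.imwrite('pics/s2c.png',big[:,:,::-1])
for dv in range(-14,10,2): print(dv,P[v+dv,u-2:u+3:2].round(3).tolist())
w=cam('wrist')
for d in finder.masks_of(w,'dividers')[:1]:
    PW,k=cloud(w); r=d['region']&k; print(d['score'],np.percentile(PW[r],[5,50,95],axis=0))
E
```

```text
[[265.77371866 206.1864162 ]]
-14 [[0.539, -0.118, 0.138], [0.541, -0.114, 0.137], [0.54, -0.109, 0.134]]
-12 [[0.539, -0.119, 0.131], [0.541, -0.115, 0.131], [0.541, -0.11, 0.128]]
-10 [[0.537, -0.119, 0.123], [0.542, -0.116, 0.125], [0.54, -0.11, 0.121]]
-8 [[0.452, -0.088, 0.024], [0.539, -0.115, 0.116], [0.446, -0.075, 0.011]]
-6 [[0.453, -0.089, 0.017], [0.452, -0.083, 0.014], [0.451, -0.077, 0.009]]
-4 [[0.455, -0.091, 0.012], [0.459, -0.086, 0.013], [0.458, -0.081, 0.01]]
-2 [[0.46, -0.094, 0.011], [0.463, -0.089, 0.01], [0.466, -0.084, 0.01]]
0 [[0.469, -0.097, 0.013], [0.47, -0.092, 0.011], [0.471, -0.087, 0.009]]
2 [[0.473, -0.099, 0.01], [0.476, -0.095, 0.01], [0.479, -0.09, 0.01]]
4 [[0.482, -0.103, 0.012], [0.483, -0.098, 0.011], [0.486, -0.094, 0.011]]
6 [[0.488, -0.106, 0.012], [0.488, -0.101, 0.008], [0.493, -0.097, 0.012]]
8 [[0.492, -0.108, 0.009], [0.497, -0.105, 0.012], [0.499, -0.1, 0.011]]
0.63 [[ 0.47161159 -0.13052645  0.01173201]
 [ 0.50884729 -0.11713963  0.01915474]
 [ 0.55680931 -0.09864085  0.02061255]]
```

View pics/s2c.png

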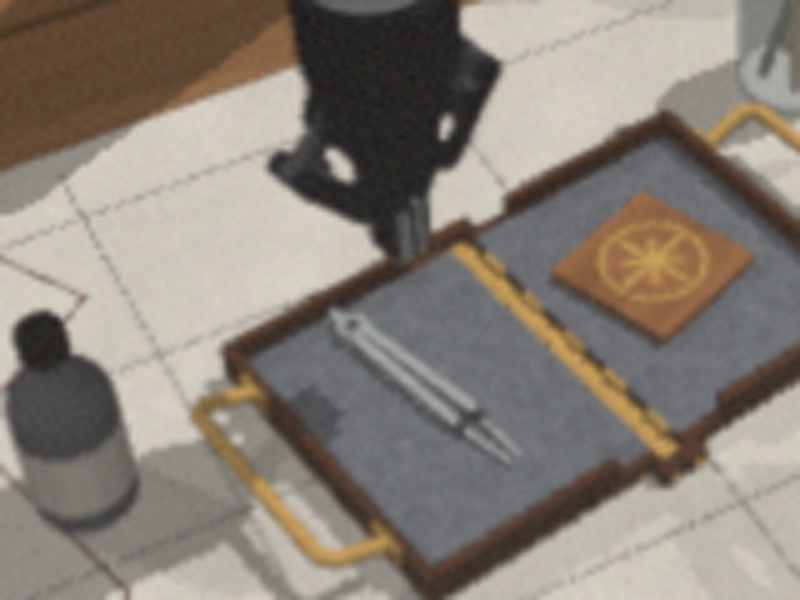

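```bash
python3 - <<'E'
from h import *
s=get_state();t=s['tcp_pos'];print(t)
for n in ['scene','top']:
    p=cam(n); P,ok=cloud(p)
    q=P[ok]; m=(np.hypot(q[:,0]-t[0],q[:,1]-t[1])<.06)&(q[:,2]>.04)
    q=q[m]; h=q[q[:,2]<q[:,2].min()+.02]; print(n,len(q),q[:,2].min(),h.mean(0))
    h=np.histogram(q[:,2],bins=np.arange(.04,.3,.01)); print(h[0])
    c=q[(q[:,2]<.15)]; print(c[np.argsort(c[:,2])][:25].round(3).tolist())
E
```

```text
[ 0.52657697 -0.11111214  0.07263491]
scene 7895 0.109762542582876 [ 0.53574391 -0.11248243  0.12267426]
[  0   0   0   0   0   0   1  15  35  41  23  35 111  78 102 120 163 116
  53  29 103 110 124 114 209]
[[0.532, -0.115, 0.11], [0.535, -0.103, 0.113], [0.539, -0.113, 0.114], [0.539, -0.11, 0.116], [0.54, -0.115, 0.116], [0.536, -0.116, 0.117], [0.534, -0.121, 0.117], [0.531, -0.098, 0.117], [0.535, -0.119, 0.118], [0.538, -0.115, 0.118], [0.539, -0.107, 0.119], [0.537, -0.106, 0.119], [0.538, -0.104, 0.119], [0.539, -0.109, 0.119], [0.541, -0.113, 0.119], [0.532, -0.122, 0.12], [0.536, -0.108, 0.12], [0.54, -0.112, 0.122], [0.538, -0.103, 0.122], [0.525, -0.124, 0.122], [0.527, -0.122, 0.122], [0.538, -0.117, 0.123], [0.531, -0.122, 0.123], [0.533, -0.098, 0.123], [0.538, -0.119, 0.123]]
top 5090 0.16251524279889523 [ 0.50813002 -0.08344513  0.17438542]
[ 0  0  0  0  0  0  0  0  0  0  0  0  2  6  6 23 65 21 16  6  7  9  6  4
  8]
[]
```

```bash
python3 - <<'E'
from h import *
s=get_state();t=s['tcp_pos'];print(t,s['joint_pos'])
p=cam('scene'); save(p,'s3.png'); R,tt=RT(p); c=-R.T@tt; print('cam',c)
big=cv2.resize(p['image'][150:215,220:310],None,fx=8,fy=8,interpolation=cv2.INTER_CUBIC)
cv2.imwrite('pics/s3c.png',big[:,:,::-1])
w=cam('wrist'); R2,t2=RT(w); print('wristcam',-R2.T@t2, (Rq(s['orientation']).T@(-R2.T@t2-t)))
E
```

```text
[ 0.52652166 -0.11110741  0.07248522] [-3.57242968e-01  3.11485352e-01 -2.62508506e-01  9.98551006e-01
  8.32221741e-05 -6.30931303e-01]
cam [ 1.26001303 -0.38563429  0.89864418]
wristcam [ 0.45100202 -0.13282295  0.25309814] [ 0.07882428 -0.00029716 -0.1805061 ]
```

View pics/s3c.png

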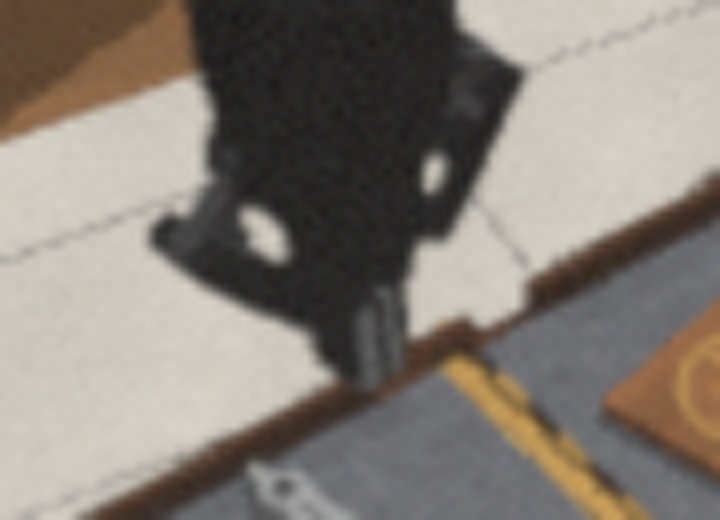

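```bash
python3 - <<'E'
from h import *
p=cam('scene')
for z in np.arange(.07,.125,.01): print(z, proj(p,[[.5265,-.111,z],[.537,-.109,z]]).round(1).tolist())
# wrist: tips
w=cam('wrist');save(w,'w5.png'); t=get_state()['tcp_pos']
for z in np.arange(0,.06,.01): print(z, proj(w,[t+[0,0,z]]).round(1).tolist())
E
```

```text
0.07 [[265.9, 206.9], [268.4, 209.3]]
0.08 [[265.6, 204.2], [268.1, 206.6]]
0.09 [[265.2, 201.4], [267.8, 203.8]]
0.09999999999999999 [[264.9, 198.6], [267.5, 201.0]]
0.10999999999999999 [[264.6, 195.8], [267.1, 198.2]]
0.11999999999999998 [[264.2, 192.9], [266.8, 195.3]]
0.0 [[319.1, 226.7]]
0.01 [[319.1, 233.5]]
0.02 [[319.1, 241.0]]
0.03 [[319.2, 249.4]]
0.04 [[319.2, 258.8]]
0.05 [[319.2, 269.3]]
```

Call:
{"method": "arm_command", "body": {"motion": [{"x":0,"y":0,"z":0,"rx":0,"ry":0,"rz":0,"hand":-0.2},{"x":0,"y":0,"z":20,"rx":0,"ry":0,"rz":0,"hand":-0.2},{"x":0,"y":0,"z":50,"rx":0,"ry":0,"rz":0,"hand":-0.2},{"x":0,"y":0,"z":70,"rx":0,"ry":0,"rz":0,"hand":-0.2},{"x":0,"y":0,"z":82,"rx":0,"ry":0,"rz":0,"hand":-0.2},{"x":0,"y":0,"z":82,"rx":0,"ry":0,"rz":0,"hand":-0.2}]}}

```text
clock: 7.32
tcp_pos: [0.5266, -0.1111, -0.0093]
orientation: [-0.001, -0.136, 0.991, 0.0]
wrist_force: [0.1, 1.5, 0.1]
finger_gap: 0.0511
```

```bash
python3 - <<'E'
from h import *
s=get_state();t=s['tcp_pos'];print(t,s['wrist_force'])
p=cam('scene'); 
u,v=250,190
big=cv2.resize(p['image'][150:240,210:330],None,fx=6,fy=6,interpolation=cv2.INTER_CUBIC)
cv2.imwrite('pics/s4c.png',big[:,:,::-1])
E
```

```text
[ 0.52659962 -0.11111667 -0.00927631] [0.11136894 1.5441482  0.05086809]
```

View pics/s4c.png

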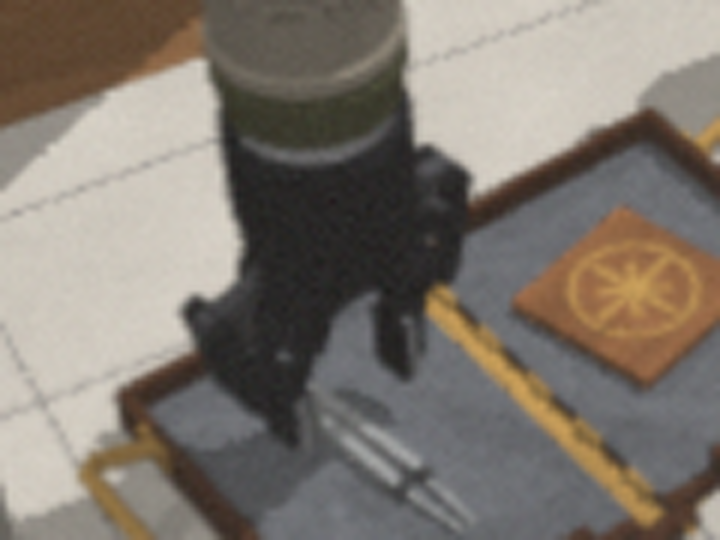

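```bash
python3 - <<'E'
from h import *
p=cam('scene')
s=np.array([.5266,-.1111,0]);yh=np.array([-.27,.963,0]);xh=np.array([.963,.27,0])
for z in np.arange(.0,.06,.01): print(round(z,3), proj(p,[s+yh*.028+xh*.011+[0,0,z],s-yh*.028+xh*.011+[0,0,z]]).round(1).tolist())
E
```

```text
0.0 [[278.7, 221.6], [262.7, 233.2]]
0.01 [[278.5, 219.1], [262.4, 230.7]]
0.02 [[278.3, 216.6], [262.0, 228.2]]
0.03 [[278.0, 214.0], [261.7, 225.7]]
0.04 [[277.8, 211.4], [261.3, 223.1]]
0.05 [[277.5, 208.8], [261.0, 220.5]]
```

Call:
{"method": "arm_command", "body": {"force": 40, "motion": [{"x":0,"y":0,"z":10,"rx":0,"ry":0,"rz":0,"hand":-0.2},{"x":0,"y":0,"z":15,"rx":0,"ry":0,"rz":0,"hand":-0.1},{"x":0,"y":0,"z":15,"rx":0,"ry":0,"rz":0,"hand":0.2},{"x":0,"y":0,"z":15,"rx":0,"ry":0,"rz":0,"hand":0.5},{"x":0,"y":0,"z":15,"rx":0,"ry":0,"rz":0,"hand":0.8},{"x":0,"y":0,"z":15,"rx":0,"ry":0,"rz":0,"hand":0.8}]}}

```text
clock: 8.18
tcp_pos: [0.5276, -0.1115, -0.0233]
orientation: [0.0, -0.136, 0.991, -0.0]
wrist_force: [-0.5, -0.3, 1.2]
finger_gap: 0.0148
```

Call:
{"method": "arm_command", "body": {"motion": [{"x":0,"y":0,"z":0,"rx":0,"ry":0,"rz":0,"hand":1},{"x":0,"y":0,"z":0,"rx":0,"ry":0,"rz":0,"hand":1},{"x":0,"y":0,"z":-20,"rx":0,"ry":0,"rz":0,"hand":1},{"x":0,"y":0,"z":-45,"rx":0,"ry":0,"rz":0,"hand":1},{"x":0,"y":0,"z":-70,"rx":0,"ry":0,"rz":0,"hand":1},{"x":0,"y":0,"z":-70,"rx":0,"ry":0,"rz":0,"hand":1}]}}

```text
clock: 8.93
tcp_pos: [0.5287, -0.1118, 0.0479]
orientation: [0.002, -0.136, 0.991, -0.001]
wrist_force: [0.5, -0.4, -0.5]
finger_gap: 0.0147
```

```bash
python3 - <<'E'
from h import *
s=get_state();t=s['tcp_pos'];print(t,s['wrist_force'],s['finger_gap'])
p=cam('scene'); 
big=cv2.resize(p['image'][130:240,210:330],None,fx=5,fy=5,interpolation=cv2.INTER_CUBIC)
cv2.imwrite('pics/s5c.png',big[:,:,::-1])
save(cam('wrist'),'w6.png')
E
```

```text
[ 0.52873049 -0.11179031  0.04789526] [ 0.51804362 -0.38927925 -0.46131345] 0.01470996436189877
```

View pics/s5c.png

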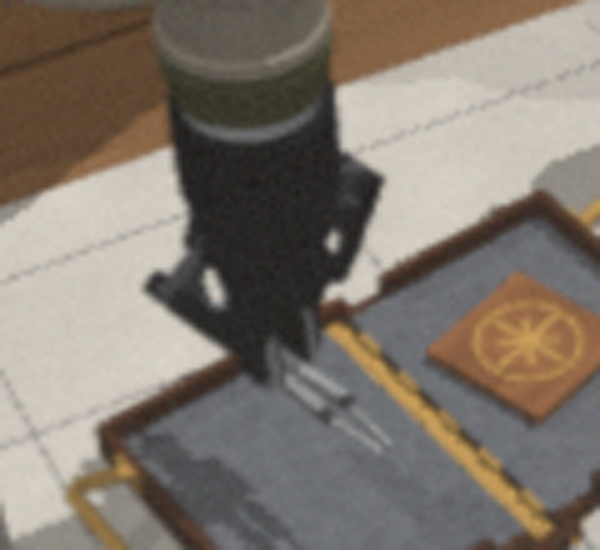

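View pics/w6.png

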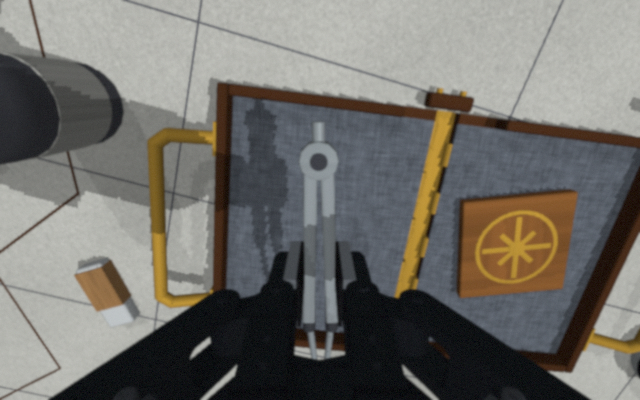

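```bash
python3 - <<'E'
from h import *
print(go([.531,.445,.165],175.4))
E
```

```text
[[-154.3, 534.4, -119.1], [0.0, 0.0, -69.7]]
```

Call:
{"method": "arm_command", "body": {"motion": [{"x":0,"y":0,"z":-50,"rx":0,"ry":0,"rz":0,"hand":1},{"x":0,"y":0,"z":-100,"rx":0,"ry":0,"rz":0,"hand":1},{"x":-8,"y":28,"z":-119,"rx":0,"ry":0,"rz":-6,"hand":1},{"x":-22,"y":77,"z":-119,"rx":0,"ry":0,"rz":-14,"hand":1},{"x":-37,"y":128,"z":-119,"rx":0,"ry":0,"rz":-22,"hand":1},{"x":-52,"y":180,"z":-119,"rx":0,"ry":0,"rz":-30,"hand":1},{"x":-67,"y":232,"z":-119,"rx":0,"ry":0,"rz":-38,"hand":1},{"x":-82,"y":284,"z":-119,"rx":0,"ry":0,"rz":-46,"hand":1},{"x":-97,"y":336,"z":-119,"rx":0,"ry":0,"rz":-54,"hand":1},{"x":-112,"y":388,"z":-119,"rx":0,"ry":0,"rz":-62,"hand":1}]}}

```text
clock: 10.28
tcp_pos: [0.5292, 0.294, 0.1634]
orientation: [-0.001, -0.629, 0.777, 0.0]
wrist_force: [0.5, -0.1, -0.5]
finger_gap: 0.0148
```

```bash
python3 - <<'E'
from h import *
s=get_state(); print(s['tcp_pos'],s['finger_gap']); print(go([.531,.445,.165],175.4))
E
```

```text
[0.52923488 0.29395685 0.16339403] 0.014799550939749578
[[-148.1, 29.8, -1.8], [0.1, -0.1, -7.5]]
```

Call:
{"method": "arm_command", "body": {"motion": [{"x":-50,"y":10,"z":0,"rx":0,"ry":0,"rz":-3,"hand":1},{"x":-100,"y":20,"z":0,"rx":0,"ry":0,"rz":-6,"hand":1},{"x":-135,"y":27,"z":0,"rx":0,"ry":0,"rz":-7.5,"hand":1},{"x":-148,"y":30,"z":0,"rx":0,"ry":0,"rz":-7.5,"hand":1},{"x":-148,"y":30,"z":30,"rx":0,"ry":0,"rz":-7.5,"hand":1},{"x":-148,"y":30,"z":70,"rx":0,"ry":0,"rz":-7.5,"hand":1},{"x":-148,"y":30,"z":110,"rx":0,"ry":0,"rz":-7.5,"hand":1},{"x":-148,"y":30,"z":110,"rx":0,"ry":0,"rz":-7.5,"hand":1}]}}

```text
clock: 11.28
tcp_pos: [0.5293, 0.4403, 0.0505]
orientation: [-0.005, -0.676, 0.737, 0.001]
wrist_force: [-0.4, 0.3, 0.0]
finger_gap: 0.0153
```

```bash
python3 - <<'E'
from h import *
s=get_state(); print(s['tcp_pos'],s['finger_gap'])
save(cam('wrist'),'w7.png'); p=cam('scene')
big=cv2.resize(p['image'][90:200,360:500],None,fx=5,fy=5,interpolation=cv2.INTER_CUBIC)
cv2.imwrite('pics/s7c.png',big[:,:,::-1])
E
```

```text
[0.52928983 0.44031739 0.05050151] 0.015293677494810486
```

View pics/w7.png

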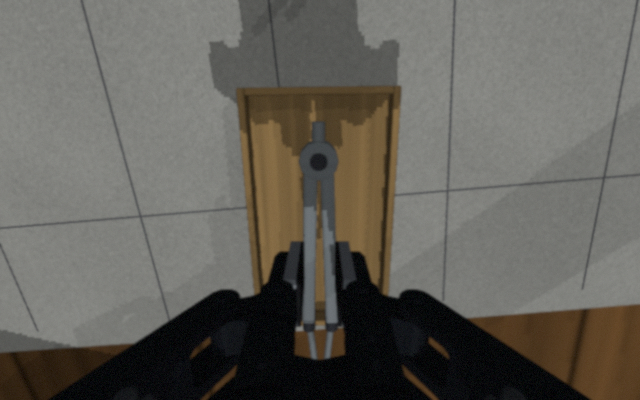

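View pics/s7c.png

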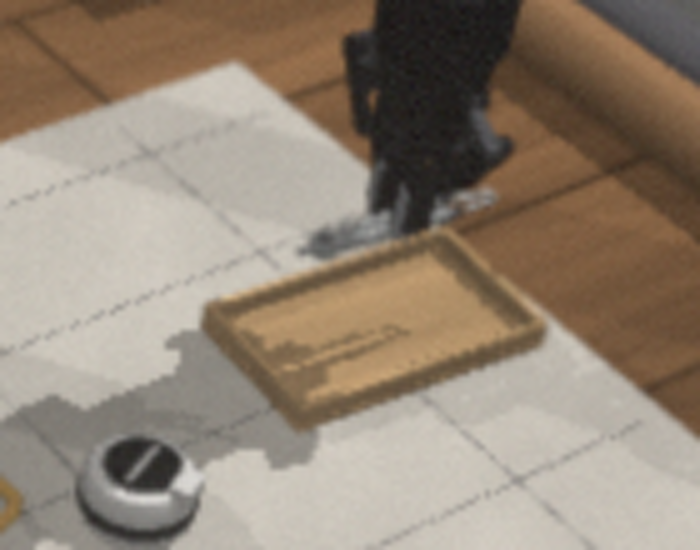

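Call:
{"method": "arm_command", "body": {"motion": [{"x":-4,"y":0,"z":35,"rx":0,"ry":0,"rz":0,"hand":1},{"x":-4,"y":0,"z":60,"rx":0,"ry":0,"rz":0,"hand":1},{"x":-4,"y":0,"z":72,"rx":0,"ry":0,"rz":0,"hand":1},{"x":-4,"y":0,"z":78,"rx":0,"ry":0,"rz":0,"hand":1},{"x":-4,"y":0,"z":78,"rx":0,"ry":0,"rz":0,"hand":1},{"x":-4,"y":0,"z":78,"rx":0,"ry":0,"rz":0,"hand":0.3},{"x":-4,"y":0,"z":78,"rx":0,"ry":0,"rz":0,"hand":0.1},{"x":-4,"y":0,"z":78,"rx":0,"ry":0,"rz":0,"hand":0.1},{"x":-4,"y":0,"z":60,"rx":0,"ry":0,"rz":0,"hand":0.1},{"x":-4,"y":0,"z":20,"rx":0,"ry":0,"rz":0,"hand":0.1}]}}

```text
clock: 12.62
tcp_pos: [0.5314, 0.4465, 0.0348]
orientation: [-0.002, -0.677, 0.736, 0.0]
wrist_force: [0.1, 1.0, 0.6]
finger_gap: 0.0385
```

Call:
{"method": "arm_command", "body": {"motion": [{"x":0,"y":0,"z":-50,"rx":0,"ry":0,"rz":0,"hand":0.1},{"x":0,"y":0,"z":-100,"rx":0,"ry":0,"rz":0,"hand":0.1},{"x":0,"y":0,"z":-130,"rx":0,"ry":0,"rz":0,"hand":0.1},{"x":0,"y":0,"z":-130,"rx":0,"ry":0,"rz":0,"hand":0.1}]}}

```text
clock: 13.12
tcp_pos: [0.5347, 0.4487, 0.1707]
orientation: [0.004, -0.677, 0.736, -0.001]
wrist_force: [-0.8, 0.1, -0.4]
finger_gap: 0.0388
```

```bash
python3 - <<'E'
from h import *
s=get_state(); print(s['clock'],s['tcp_pos'],s['finger_gap'])
w=cam('wrist');save(w,'w8.png'); P,ok=cloud(w)
for d in finder.masks_of(w,'dividers')[:1]:
    q=P[d['region']&ok]; print(d['score'],np.percentile(q,[3,50,97],axis=0).round(3))
print(go([.5087,.149,.2],98.5))
E
```

```text
13.125 [0.5346515  0.44872173 0.17066826] 0.03876504217465539
0.91 [[0.526 0.389 0.005]
 [0.532 0.434 0.013]
 [0.543 0.511 0.015]]
[[299.5, -1.0, -34.1], [-0.0, 0.1, 76.7]]
```

View pics/w8.png

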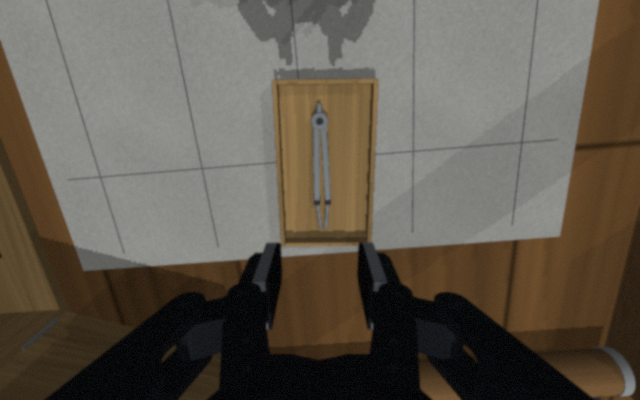

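```bash
python3 - <<'E'
from h import *
print(go([.5165,.150,.18],98.5))
E
```

```text
[[297.8, -8.7, -14.1], [-0.0, 0.1, 76.7]]
```

Call:
{"method": "arm_command", "body": {"motion": [{"x":30,"y":-1,"z":-14,"rx":0,"ry":0,"rz":9,"hand":0.1},{"x":75,"y":-2,"z":-14,"rx":0,"ry":0,"rz":18,"hand":0.1},{"x":120,"y":-3,"z":-14,"rx":0,"ry":0,"rz":28,"hand":0.1},{"x":165,"y":-5,"z":-14,"rx":0,"ry":0,"rz":38,"hand":0.1},{"x":205,"y":-6,"z":-14,"rx":0,"ry":0,"rz":48,"hand":0.1},{"x":240,"y":-7,"z":-14,"rx":0,"ry":0,"rz":58,"hand":0.1},{"x":270,"y":-8,"z":-14,"rx":0,"ry":0,"rz":68,"hand":0.1},{"x":298,"y":-9,"z":-14,"rx":0,"ry":0,"rz":76.7,"hand":0.1},{"x":298,"y":-9,"z":-14,"rx":0,"ry":0,"rz":76.7,"hand":0.1},{"x":298,"y":-9,"z":-14,"rx":0,"ry":0,"rz":76.7,"hand":0.1}]}}

```text
clock: 14.48
tcp_pos: [0.5162, 0.15, 0.1785]
orientation: [-0.001, -0.075, 0.997, 0.0]
wrist_force: [0.1, -0.4, 0.3]
finger_gap: 0.0388
```

```bash
python3 - <<'E'
from h import *
s=get_state(); print(s['clock'],s['tcp_pos'],s['finger_gap'])
w=cam('wrist');save(w,'w9.png'); t=s['tcp_pos']
print(proj(w,[[.5165,.150,.031],[t[0],t[1],.031]]))
E
```

```text
14.475 [0.51616899 0.15001819 0.17852891] 0.03876150644223932
[[318.89088924 171.51221632]
 [318.95409857 171.21641842]]
```

View pics/w9.png

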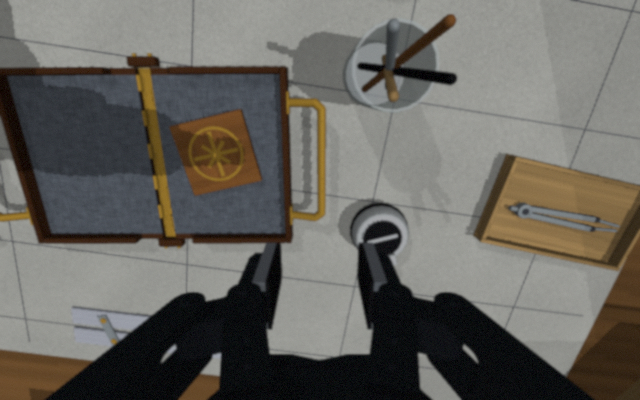

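Call:
{"method": "arm_command", "body": {"motion": [{"x":0,"y":1,"z":40,"rx":0,"ry":0,"rz":0,"hand":0.43},{"x":0,"y":1,"z":80,"rx":0,"ry":0,"rz":0,"hand":0.43},{"x":0,"y":1,"z":115,"rx":0,"ry":0,"rz":0,"hand":0.43},{"x":0,"y":1,"z":140,"rx":0,"ry":0,"rz":0,"hand":0.43},{"x":0,"y":1,"z":150,"rx":0,"ry":0,"rz":0,"hand":0.43},{"x":0,"y":1,"z":150,"rx":0,"ry":0,"rz":0,"hand":0.43}]}}

```text
clock: 15.28
tcp_pos: [0.5162, 0.1513, 0.029]
orientation: [-0.001, -0.075, 0.997, 0.0]
wrist_force: [0.5, -0.5, 0.6]
finger_gap: 0.0242
```

```bash
python3 - <<'E'
from h import *
s=get_state(); print(s['clock'],s['tcp_pos'],s['finger_gap'],s['wrist_force'])
w=cam('wrist');save(w,'w10.png')
p=cam('scene')
big=cv2.resize(p['image'][110:230,290:420],None,fx=5,fy=5,interpolation=cv2.INTER_CUBIC)
cv2.imwrite('pics/s10c.png',big[:,:,::-1])
E
```

```text
15.275 [0.51620044 0.15128706 0.02902069] 0.024236291326621053 [ 0.54481692 -0.46123663  0.62700622]
```

View pics/w10.png

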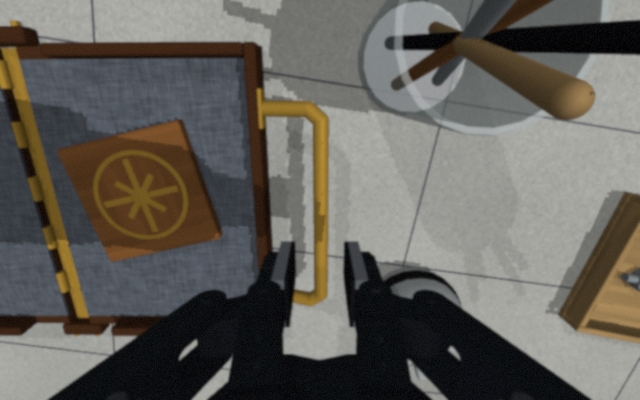

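View pics/s10c.png

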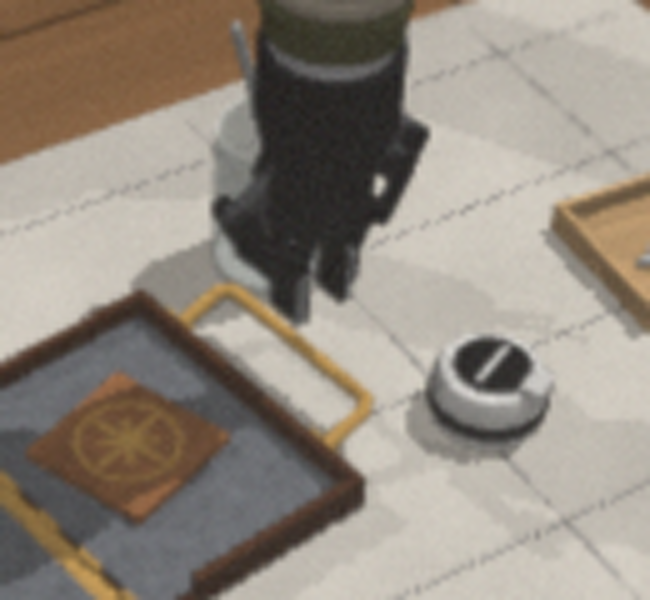

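Call:
{"method": "arm_command", "body": {"force": 30, "motion": [{"x":0,"y":0,"z":25,"rx":0,"ry":0,"rz":0,"hand":0.43},{"x":0,"y":0,"z":42,"rx":0,"ry":0,"rz":0,"hand":0.43},{"x":0,"y":0,"z":50,"rx":0,"ry":0,"rz":0,"hand":0.43},{"x":0,"y":0,"z":50,"rx":0,"ry":0,"rz":0,"hand":0.43},{"x":0,"y":0,"z":50,"rx":0,"ry":0,"rz":0,"hand":0.6},{"x":0,"y":0,"z":50,"rx":0,"ry":0,"rz":0,"hand":0.8},{"x":0,"y":0,"z":50,"rx":0,"ry":0,"rz":0,"hand":1},{"x":0,"y":0,"z":50,"rx":0,"ry":0,"rz":0,"hand":1},{"x":0,"y":0,"z":50,"rx":0,"ry":0,"rz":0,"hand":1}]}}

```text
clock: 16.5
tcp_pos: [0.5173, 0.1523, -0.0196]
orientation: [0.001, -0.074, 0.997, 0.001]
wrist_force: [-0.9, 5.7, 2.2]
finger_gap: 0.0078
```

```bash
python3 - <<'E'
from h import *
s=get_state(); print(s['clock'],s['tcp_pos'],s['finger_gap'],s['wrist_force'])
w=cam('wrist');save(w,'w11.png')
p=cam('scene')
big=cv2.resize(p['image'][110:230,290:420],None,fx=5,fy=5,interpolation=cv2.INTER_CUBIC)
cv2.imwrite('pics/s11c.png',big[:,:,::-1])
# arc in tool frame: pin at yt 8,z 7 ; handle r
import math
t=s['tcp_pos']; o=np.array([.536,-.034]); xh=np.array([np.cos(np.radians(8.5)),np.sin(np.radians(8.5))]); yh=np.array([-xh[1],xh[0]])
print('tray xy of tcp',(t[:2]-o)@xh,(t[:2]-o)@yh)
R=Rq(s['orientation']); print((R.T@np.r_[yh,0]).round(3),(R.T@[0,0,1]).round(3))
r=math.hypot(177,24);a0=math.atan2(24,177)
for th in np.arange(0,2.16,.1): print(round(th,2), round(r*math.cos(a0+th)-177,1), round(r*math.sin(a0+th)-24,1))
E
```

```text
16.5 [ 0.51729351  0.15227574 -0.01959738] 0.007784754666282269 [-0.94126522  5.65722145  2.15282391]
tray xy of tcp 0.009032287301762847 0.18699465678820482
[-0.001  1.     0.003] [-0.002  0.003 -1.   ]
0.0 0.0 0.0
0.1 -3.3 17.6
0.2 -8.3 34.7
0.3 -15.0 51.2
0.4 -23.3 67.0
0.5 -33.2 81.9
0.6 -44.5 95.7
0.7 -57.1 108.4
0.8 -70.9 119.7
0.9 -85.8 129.6
1.0 -101.6 137.9
1.1 -118.1 144.6
1.2 -135.2 149.7
1.3 -152.8 153.0
1.4 -170.6 154.5
1.5 -188.4 154.3
1.6 -206.2 152.2
1.7 -223.6 148.4
1.8 -240.6 142.9
1.9 -256.9 135.7
2.0 -272.5 127.0
2.1 -287.1 116.7
```

View pics/w11.png

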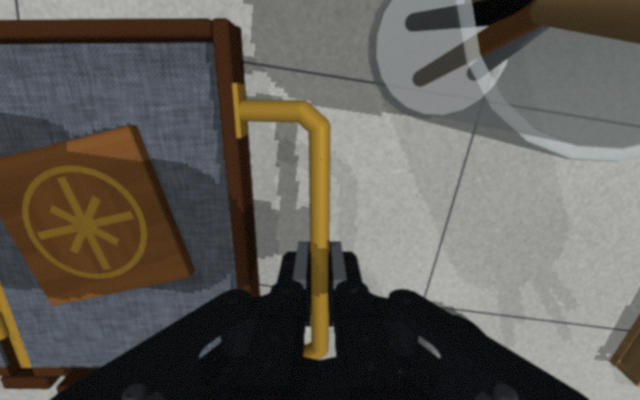

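View pics/s11c.png

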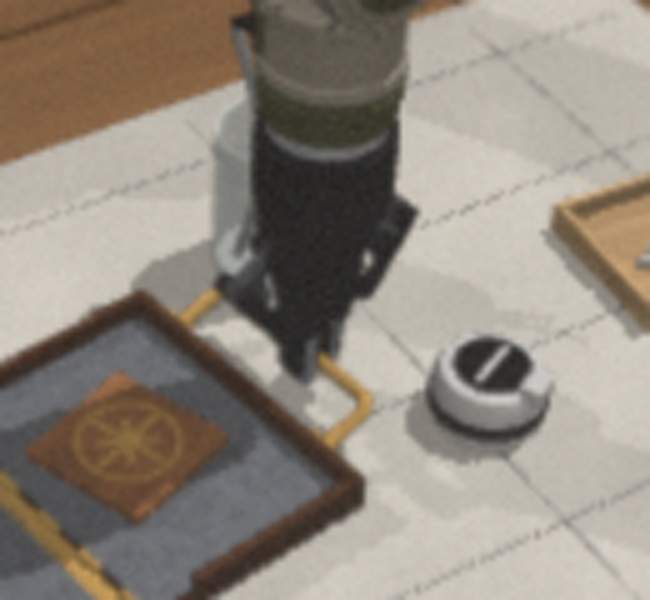

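Call:
{"method": "arm_command", "body": {"force": 30, "motion": [{"x":0,"y":-1.5,"z":-9,"rx":0,"ry":0,"rz":0,"hand":1},{"x":0,"y":-5,"z":-24,"rx":0,"ry":0,"rz":0,"hand":1},{"x":0,"y":-10,"z":-39,"rx":0,"ry":0,"rz":0,"hand":1},{"x":0,"y":-16,"z":-54,"rx":0,"ry":0,"rz":0,"hand":1},{"x":0,"y":-23,"z":-67,"rx":0,"ry":0,"rz":0,"hand":1},{"x":0,"y":-33,"z":-82,"rx":0,"ry":0,"rz":0,"hand":1},{"x":0,"y":-44,"z":-96,"rx":0,"ry":0,"rz":0,"hand":1},{"x":0,"y":-57,"z":-108,"rx":0,"ry":0,"rz":0,"hand":1},{"x":0,"y":-71,"z":-120,"rx":0,"ry":0,"rz":0,"hand":1},{"x":0,"y":-71,"z":-120,"rx":0,"ry":0,"rz":0,"hand":1}]}}

```text
clock: 17.85
tcp_pos: [0.5282, 0.0825, 0.1026]
orientation: [0.002, -0.074, 0.997, 0.002]
wrist_force: [-3.3, 9.7, 10.9]
finger_gap: 0.0078
```

```bash
python3 - <<'E'
from h import *
s=get_state(); print(s['clock'],s['tcp_pos'],s['finger_gap'],s['wrist_force'])
w=cam('wrist');save(w,'w12.png')
p=cam('scene')
big=cv2.resize(p['image'][90:250,220:420],None,fx=4,fy=4,interpolation=cv2.INTER_CUBIC)
cv2.imwrite('pics/s12c.png',big[:,:,::-1])
E
```

```text
17.85 [0.52816208 0.0825481  0.1025847 ] 0.00778076535864174 [-3.2963715   9.72169745 10.92826802]
```

View pics/w12.png

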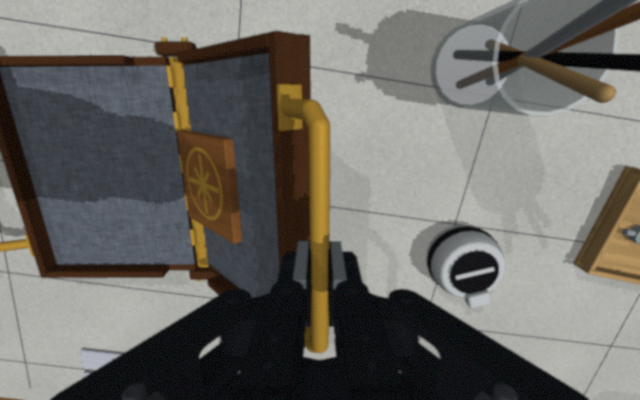

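View pics/s12c.png

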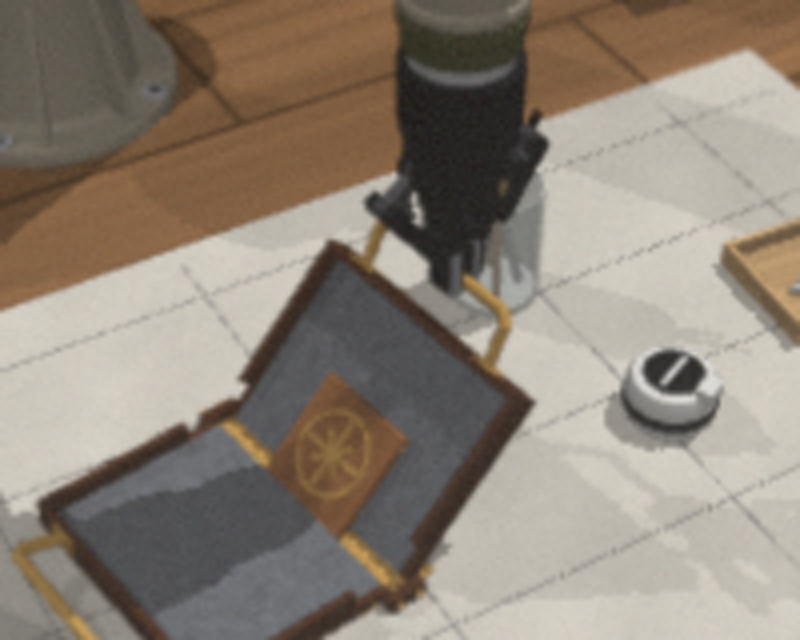

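Call:
{"method": "arm_command", "body": {"force": 30, "motion": [{"x":0,"y":-13,"z":-11,"rx":0,"ry":0,"rz":0,"hand":1},{"x":0,"y":-29,"z":-20,"rx":0,"ry":0,"rz":0,"hand":1},{"x":0,"y":-45.5,"z":-26.5,"rx":0,"ry":0,"rz":0,"hand":1},{"x":0,"y":-62.5,"z":-31.5,"rx":0,"ry":0,"rz":0,"hand":1},{"x":0,"y":-80,"z":-35,"rx":0,"ry":0,"rz":0,"hand":1},{"x":0,"y":-98,"z":-36.5,"rx":0,"ry":0,"rz":0,"hand":1},{"x":0,"y":-107,"z":-36.5,"rx":0,"ry":0,"rz":0,"hand":1},{"x":0,"y":-116,"z":-36,"rx":0,"ry":0,"rz":0,"hand":1},{"x":0,"y":-125,"z":-35,"rx":0,"ry":0,"rz":0,"hand":1},{"x":0,"y":-125,"z":-35,"rx":0,"ry":0,"rz":0,"hand":1}]}}

```text
clock: 19.2
tcp_pos: [0.5473, -0.0448, 0.1351]
orientation: [0.002, -0.073, 0.997, -0.001]
wrist_force: [5.5, 1.3, 5.4]
finger_gap: 0.0078
```

```bash
python3 - <<'E'
from h import *
s=get_state(); print(s['clock'],s['tcp_pos'],s['finger_gap'],s['wrist_force'])
w=cam('wrist');save(w,'w13.png')
p=cam('scene')
big=cv2.resize(p['image'][90:250,220:420],None,fx=4,fy=4,interpolation=cv2.INTER_CUBIC)
cv2.imwrite('pics/s13c.png',big[:,:,::-1])
E
```

```text
19.2 [ 0.54734152 -0.04477842  0.13506016] 0.007783967808518552 [5.47258557 1.32820473 5.41857682]
```

View pics/w13.png

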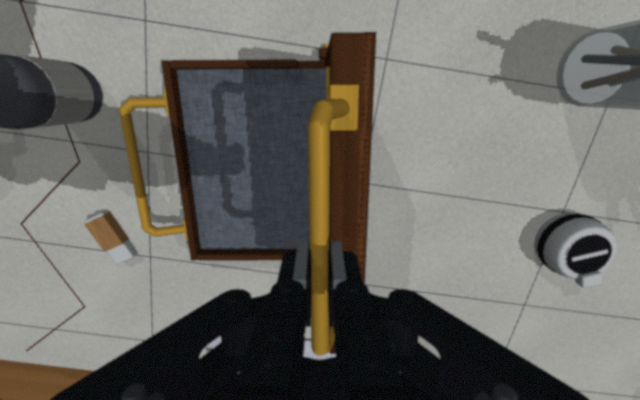

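View pics/s13c.png

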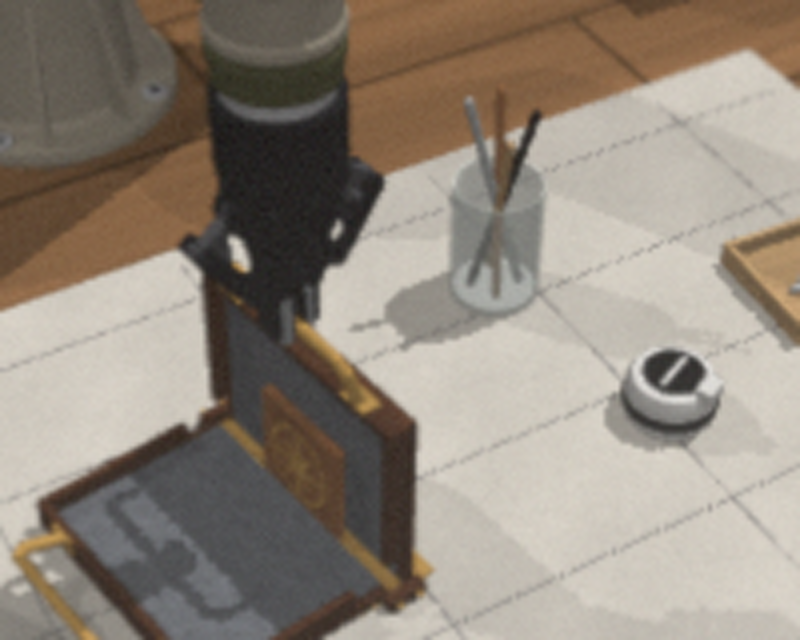

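Call:
{"method": "arm_command", "body": {"force": 30, "motion": [{"x":0,"y":-10.5,"z":1,"rx":0,"ry":0,"rz":0,"hand":1},{"x":0,"y":-19,"z":3,"rx":0,"ry":0,"rz":0,"hand":1},{"x":0,"y":-28,"z":5,"rx":0,"ry":0,"rz":0,"hand":1},{"x":0,"y":-36.5,"z":8,"rx":0,"ry":0,"rz":0,"hand":1},{"x":0,"y":-45,"z":10.5,"rx":0,"ry":0,"rz":0,"hand":1},{"x":0,"y":-53,"z":14,"rx":0,"ry":0,"rz":0,"hand":1},{"x":0,"y":-53,"z":14,"rx":0,"ry":0,"rz":0,"hand":1},{"x":0,"y":-53,"z":14,"rx":0,"ry":0,"rz":0,"hand":1}]}}

```text
clock: 20.3
tcp_pos: [0.5545, -0.0965, 0.12]
orientation: [0.001, -0.074, 0.997, -0.0]
wrist_force: [6.9, 1.0, -0.3]
finger_gap: 0.0076
```

```bash
python3 - <<'E'
from h import *
s=get_state(); print(s['clock'],s['tcp_pos'],s['finger_gap'],s['wrist_force'])
p=cam('scene')
big=cv2.resize(p['image'][90:250,220:420],None,fx=4,fy=4,interpolation=cv2.INTER_CUBIC)
cv2.imwrite('pics/s14c.png',big[:,:,::-1])
E
```

```text
20.3 [ 0.55451619 -0.09648101  0.11997117] 0.007566618140414204 [ 6.85937457  0.97982519 -0.28182925]
```

View pics/s14c.png

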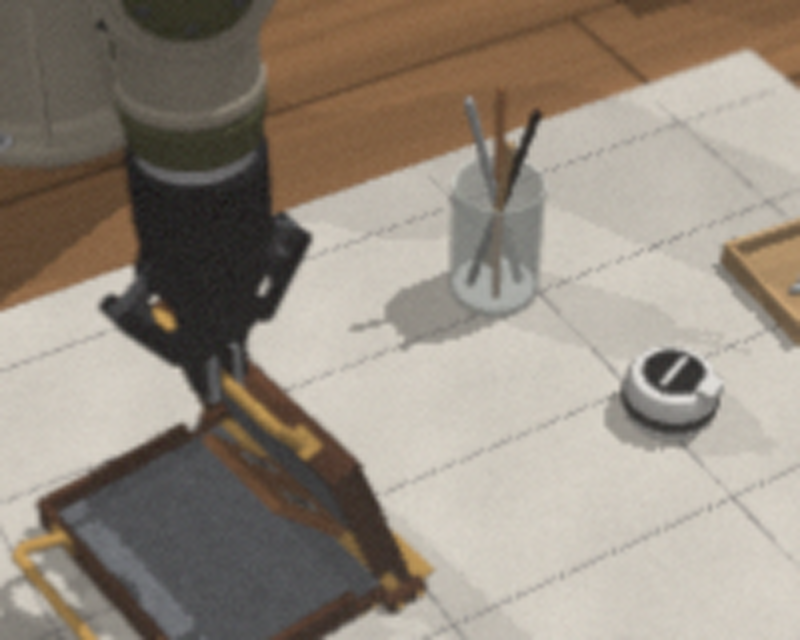

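Call:
{"method": "arm_command", "body": {"force": 30, "motion": [{"x":0,"y":-8,"z":4,"rx":0,"ry":0,"rz":0,"hand":1},{"x":0,"y":-12,"z":6,"rx":0,"ry":0,"rz":0,"hand":1},{"x":0,"y":-12,"z":6,"rx":0,"ry":0,"rz":0,"hand":1},{"x":0,"y":-12,"z":6,"rx":0,"ry":0,"rz":0,"hand":1}]}}

```text
clock: 20.85
tcp_pos: [0.5562, -0.1083, 0.1141]
orientation: [0.001, -0.074, 0.997, -0.0]
wrist_force: [6.0, 1.7, -0.4]
finger_gap: 0.0074
```

```bash
python3 - <<'E'
from h import *
s=get_state(); print(s['clock'],s['tcp_pos'],s['finger_gap'],s['wrist_force'])
p=cam('scene')
big=cv2.resize(p['image'][90:250,220:420],None,fx=4,fy=4,interpolation=cv2.INTER_CUBIC)
cv2.imwrite('pics/s15c.png',big[:,:,::-1])
E
```

```text
20.85 [ 0.55622181 -0.10828285  0.11410843] 0.0074089686047277194 [ 5.96135907  1.73809865 -0.42891518]
```

View pics/s15c.png

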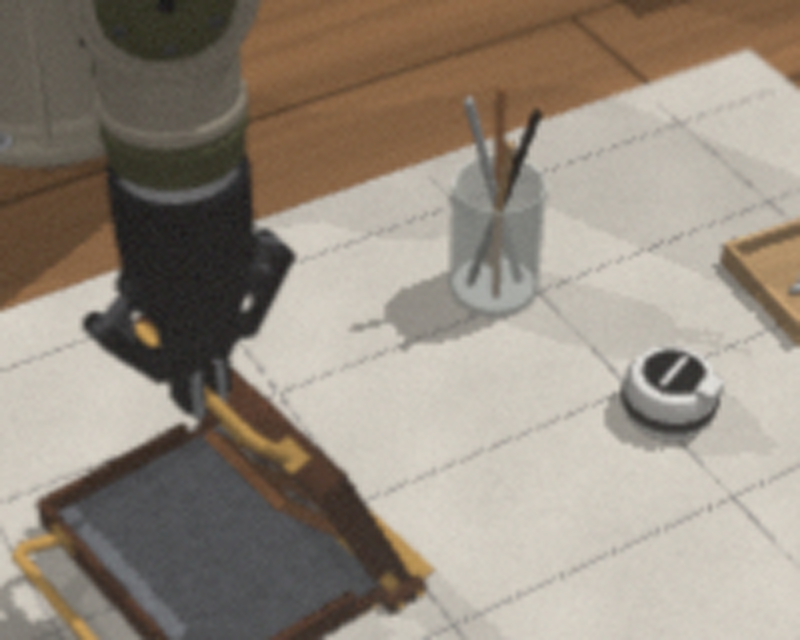

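```bash
python3 - <<'E'
from h import *
p=cam('scene'); P,ok=cloud(p)
o=np.array([.536,-.034]); a=np.radians(8.5); xh=np.array([np.cos(a),np.sin(a)]); yh=np.array([-xh[1],xh[0]])
big=cv2.resize(p['image'][185:225,265:325],None,fx=12,fy=12,interpolation=cv2.INTER_CUBIC)
cv2.imwrite('pics/s16c.png',big[:,:,::-1])
for c,r in [(225,445),(250,470),(270,490),(290,510),(320,530),(240,480),(260,500)]:
    u,v=220+c//4,90+r//4; q=P[v,u]; print((c,r),((q[:2]-o)@xh).round(3),((q[:2]-o)@yh).round(3),q[2].round(3),p['image'][v,u])
w=cam('wrist'); save(w,'w16.png')
E
```

```text
(225, 445) -0.021 -0.043 0.071 [95 67 46]
(250, 470) 0.005 -0.044 0.071 [96 71 52]
(270, 490) 0.029 -0.045 0.074 [105  73  54]
(290, 510) 0.041 -0.039 0.061 [87 64 50]
(320, 530) 0.042 -0.016 0.027 [84 69 58]
(240, 480) -0.037 -0.024 0.011 [79 80 79]
(260, 500) -0.014 -0.024 0.011 [78 77 79]
```

View pics/s16c.png

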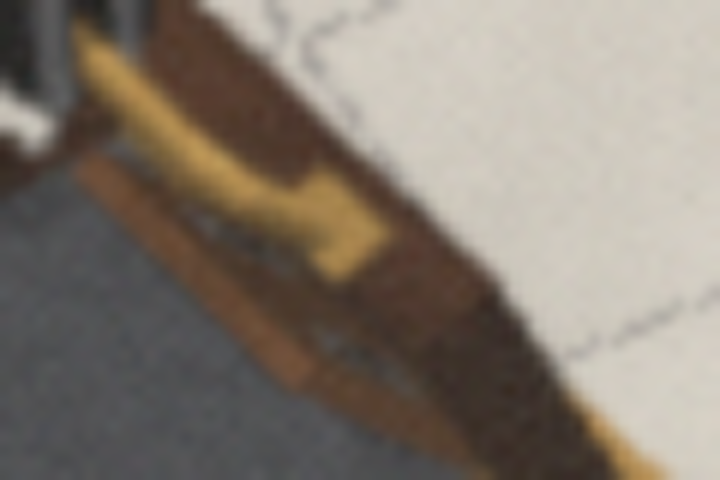

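View pics/w16.png

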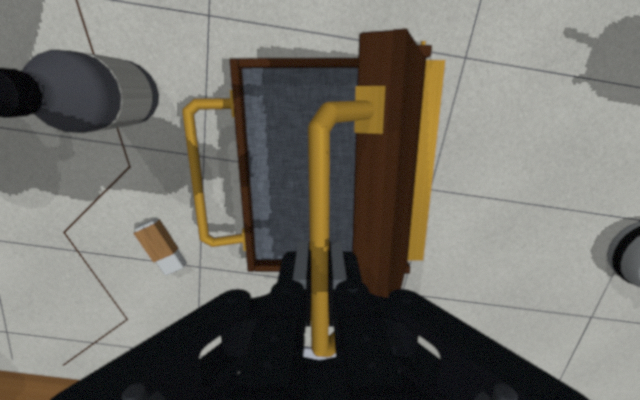

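Call:
{"method": "arm_command", "body": {"force": 30, "motion": [{"x":0,"y":-8,"z":5,"rx":0,"ry":0,"rz":0,"hand":1},{"x":0,"y":-14,"z":9,"rx":0,"ry":0,"rz":0,"hand":1},{"x":0,"y":-14,"z":9,"rx":0,"ry":0,"rz":0,"hand":1},{"x":0,"y":-14,"z":9,"rx":0,"ry":0,"rz":0,"hand":1}]}}

```text
clock: 21.5
tcp_pos: [0.5583, -0.1222, 0.1051]
orientation: [0.001, -0.074, 0.997, -0.0]
wrist_force: [6.7, 1.0, 0.0]
finger_gap: 0.0078
```

```bash
python3 - <<'E'
from h import *
s=get_state(); print(s['clock'],s['tcp_pos'],s['finger_gap'],s['wrist_force'])
p=cam('scene')
big=cv2.resize(p['image'][165:245,225:345],None,fx=6,fy=6,interpolation=cv2.INTER_CUBIC)
cv2.imwrite('pics/s17c.png',big[:,:,::-1])
w=cam('wrist'); save(w,'w17.png')
E
```

```text
21.5 [ 0.55826076 -0.12219471  0.10505342] 0.0078070321541165106 [6.67187646e+00 1.04459622e+00 3.52624946e-03]
```

View pics/s17c.png

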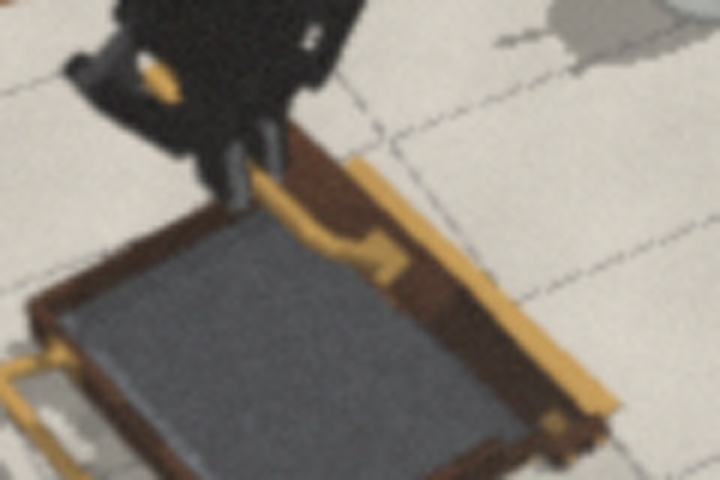

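Call:
{"method": "arm_command", "body": {"force": 30, "motion": [{"x":0,"y":-5,"z":4,"rx":0,"ry":0,"rz":0,"hand":1},{"x":0,"y":-11,"z":9,"rx":0,"ry":0,"rz":0,"hand":1},{"x":0,"y":-11,"z":9,"rx":0,"ry":0,"rz":0,"hand":1},{"x":0,"y":-11,"z":9,"rx":0,"ry":0,"rz":0,"hand":1}]}}

```text
clock: 22.1
tcp_pos: [0.56, -0.1333, 0.0963]
orientation: [0.001, -0.074, 0.997, -0.001]
wrist_force: [5.8, -0.1, 1.5]
finger_gap: 0.0075
```

```bash
python3 - <<'E'
from h import *
s=get_state(); print(s['clock'],s['tcp_pos'],s['finger_gap'],s['wrist_force'])
p=cam('scene'); P,ok=cloud(p)
big=cv2.resize(p['image'][165:245,225:345],None,fx=6,fy=6,interpolation=cv2.INTER_CUBIC)
cv2.imwrite('pics/s18c.png',big[:,:,::-1])
o=np.array([.536,-.034]); a=np.radians(8.5); xh=np.array([np.cos(a),np.sin(a)]); yh=np.array([-xh[1],xh[0]])
W=lambda x,y,z: np.r_[o+x*xh+y*yh,z]
for y in (-.01,-.03,-.05,-.07,-.09,-.11): print(y,((proj(p,[W(0,y,.019),W(.04,y,.019)])-[225,165])*6).round(0).tolist())
w=cam('wrist'); save(w,'w18.png')
t=cam('top');big=cv2.resize(t['image'][165:300,250:450],None,fx=4,fy=4,interpolation=cv2.INTER_CUBIC)
cv2.imwrite('pics/t18c.png',big[:,:,::-1])
E
```

```text
22.1 [ 0.5599709 -0.1333255  0.0963053] 0.0075169488825306986 [ 5.75860628 -0.14346804  1.52408289]
-0.01 [[404.0, 291.0], [459.0, 345.0]]
-0.03 [[367.0, 312.0], [421.0, 367.0]]
-0.05 [[329.0, 333.0], [383.0, 389.0]]
-0.07 [[291.0, 355.0], [345.0, 412.0]]
-0.09 [[253.0, 377.0], [306.0, 434.0]]
-0.11 [[213.0, 399.0], [267.0, 457.0]]
```

View pics/s18c.png

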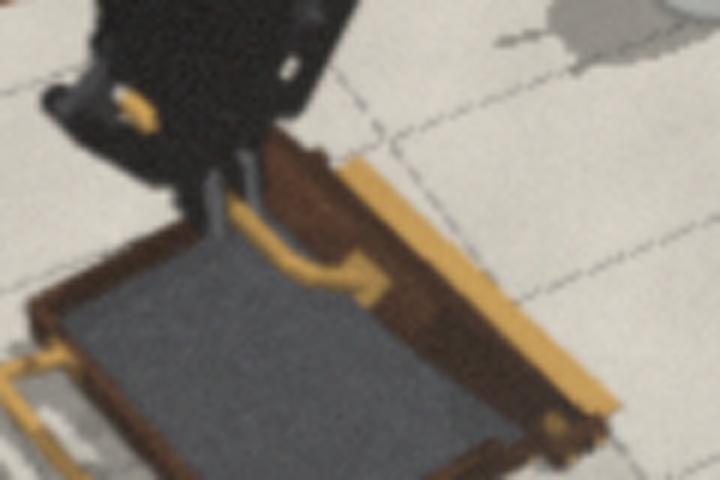

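View pics/w18.png

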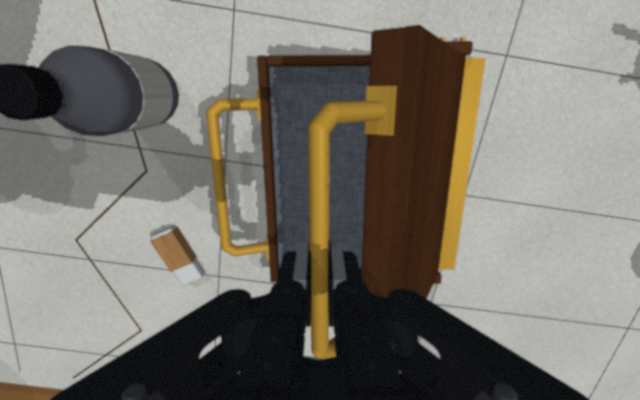

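View pics/t18c.png

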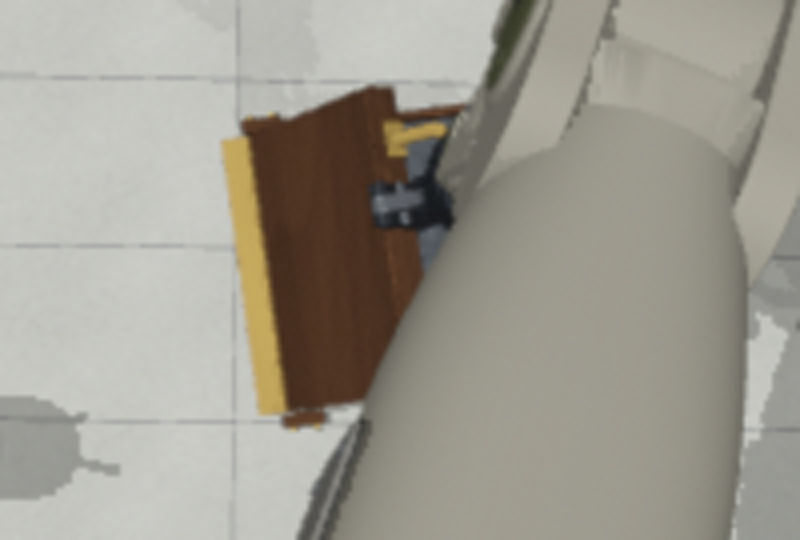

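Call:
{"method": "arm_command", "body": {"force": 30, "motion": [{"x":0,"y":8,"z":-6,"rx":0,"ry":0,"rz":0,"hand":1},{"x":0,"y":17,"z":-12,"rx":0,"ry":0,"rz":0,"hand":1},{"x":0,"y":25,"z":-17,"rx":0,"ry":0,"rz":0,"hand":1},{"x":0,"y":33,"z":-21,"rx":0,"ry":0,"rz":0,"hand":1},{"x":0,"y":37,"z":-24,"rx":0,"ry":0,"rz":0,"hand":1},{"x":0,"y":37,"z":-24,"rx":0,"ry":0,"rz":0,"hand":1}]}}

```text
clock: 23.0
tcp_pos: [0.5543, -0.0963, 0.1201]
orientation: [0.001, -0.074, 0.997, -0.001]
wrist_force: [5.9, 0.8, -1.4]
finger_gap: 0.0077
```

```bash
python3 - <<'E'
from h import *
s=get_state(); print(s['clock'],s['tcp_pos'],s['finger_gap'],s['wrist_force'])
p=cam('scene')
big=cv2.resize(p['image'][165:245,225:345],None,fx=6,fy=6,interpolation=cv2.INTER_CUBIC)
cv2.imwrite('pics/s19c.png',big[:,:,::-1])
E
```

```text
23.0 [ 0.55430188 -0.09631864  0.1200992 ] 0.007704170064009207 [ 5.87163304  0.81536925 -1.35604836]
```

View pics/s19c.png

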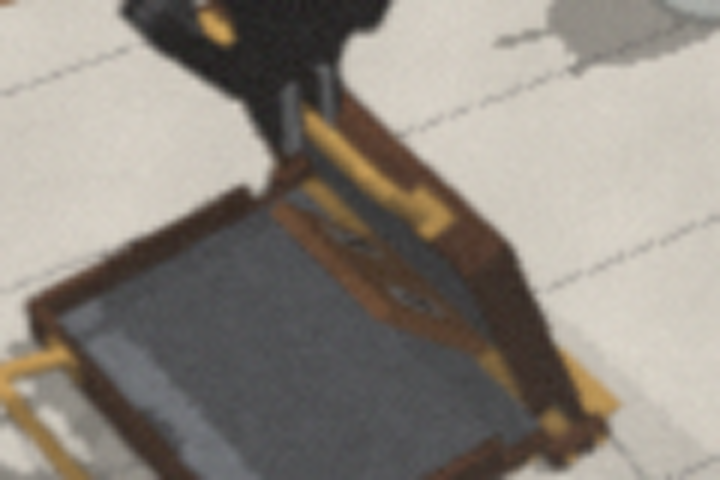

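Call:
{"method": "arm_command", "body": {"force": 30, "motion": [{"x":0,"y":8,"z":-3,"rx":0,"ry":0,"rz":0,"hand":1},{"x":0,"y":17,"z":-6,"rx":0,"ry":0,"rz":0,"hand":1},{"x":0,"y":25,"z":-9,"rx":0,"ry":0,"rz":0,"hand":1},{"x":0,"y":34,"z":-11,"rx":0,"ry":0,"rz":0,"hand":1},{"x":0,"y":34,"z":-11,"rx":0,"ry":0,"rz":0,"hand":1}]}}

```text
clock: 23.68
tcp_pos: [0.5491, -0.0624, 0.132]
orientation: [0.001, -0.074, 0.997, -0.001]
wrist_force: [4.2, -1.6, 5.3]
finger_gap: 0.0075
```

```bash
python3 - <<'E'
from h import *
s=get_state(); print(s['clock'],s['tcp_pos'],s['finger_gap'],s['wrist_force'])
p=cam('scene'); P,ok=cloud(p)
big=cv2.resize(p['image'][165:245,225:345],None,fx=6,fy=6,interpolation=cv2.INTER_CUBIC)
cv2.imwrite('pics/s20c.png',big[:,:,::-1])
E
```

```text
23.675 [ 0.54909191 -0.06239079  0.13196045] 0.007472211240541365 [ 4.23228475 -1.59619143  5.29654381]
```

View pics/s20c.png

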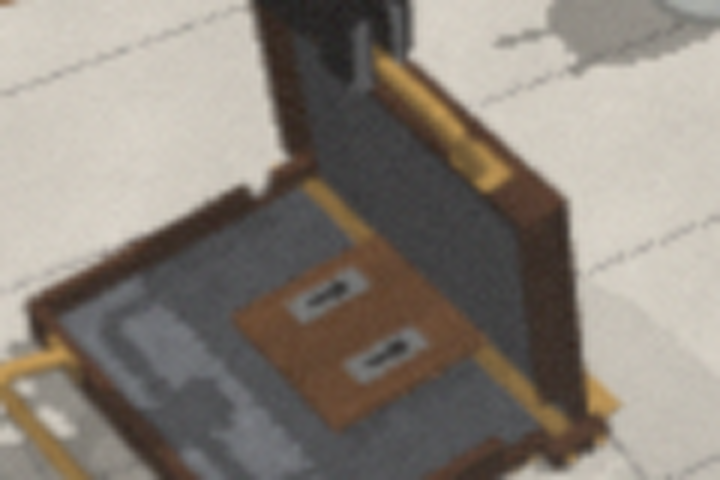

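Call:
{"method": "arm_command", "body": {"force": 30, "motion": [{"x":0,"y":17,"z":-4,"rx":0,"ry":0,"rz":0,"hand":1},{"x":0,"y":35,"z":-5,"rx":0,"ry":0,"rz":0,"hand":1},{"x":0,"y":53,"z":-4.5,"rx":0,"ry":0,"rz":0,"hand":1},{"x":0,"y":71,"z":-2,"rx":0,"ry":0,"rz":0,"hand":1},{"x":0,"y":88,"z":2,"rx":0,"ry":0,"rz":0,"hand":1},{"x":0,"y":105,"z":8,"rx":0,"ry":0,"rz":0,"hand":1},{"x":0,"y":121,"z":16,"rx":0,"ry":0,"rz":0,"hand":1},{"x":0,"y":137,"z":25.5,"rx":0,"ry":0,"rz":0,"hand":1},{"x":0,"y":144,"z":30.5,"rx":0,"ry":0,"rz":0,"hand":1},{"x":0,"y":144,"z":30.5,"rx":0,"ry":0,"rz":0,"hand":1}]}}

```text
clock: 24.98
tcp_pos: [0.5265, 0.082, 0.0997]
orientation: [-0.0, -0.075, 0.997, 0.001]
wrist_force: [3.7, 3.5, 1.8]
finger_gap: 0.0076
```

```bash
python3 - <<'E'
from h import *
s=get_state(); print(s['clock'],s['tcp_pos'],s['finger_gap'],s['wrist_force'])
w=cam('wrist'); save(w,'w21.png')
E
```

```text
24.975 [0.52652989 0.08199331 0.09973353] 0.007637041316882382 [3.74632471 3.5034658  1.81575804]
```

View pics/w21.png

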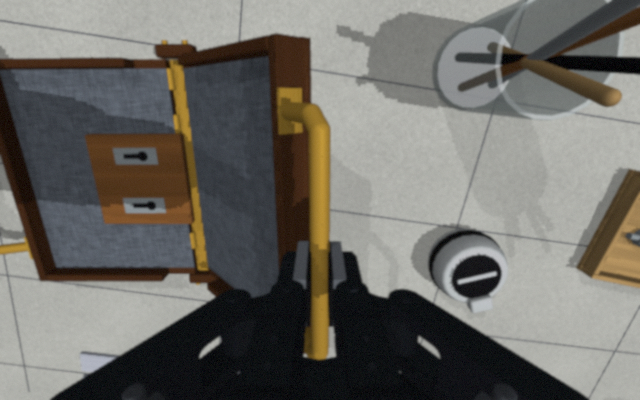

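Call:
{"method": "arm_command", "body": {"force": 30, "motion": [{"x":0,"y":14,"z":11,"rx":0,"ry":0,"rz":0,"hand":1},{"x":0,"y":26.5,"z":24,"rx":0,"ry":0,"rz":0,"hand":1},{"x":0,"y":38,"z":38,"rx":0,"ry":0,"rz":0,"hand":1},{"x":0,"y":48,"z":53,"rx":0,"ry":0,"rz":0,"hand":1},{"x":0,"y":56,"z":68.5,"rx":0,"ry":0,"rz":0,"hand":1},{"x":0,"y":63,"z":85,"rx":0,"ry":0,"rz":0,"hand":1},{"x":0,"y":66,"z":96,"rx":0,"ry":0,"rz":0,"hand":1},{"x":0,"y":68.5,"z":105,"rx":0,"ry":0,"rz":0,"hand":1},{"x":0,"y":70,"z":111,"rx":0,"ry":0,"rz":0,"hand":1},{"x":0,"y":70,"z":111,"rx":0,"ry":0,"rz":0,"hand":1}]}}

```text
clock: 26.28
tcp_pos: [0.5159, 0.1501, -0.0109]
orientation: [-0.001, -0.074, 0.997, 0.0]
wrist_force: [0.3, 4.8, -0.4]
finger_gap: 0.0074
```

```bash
python3 - <<'E'
from h import *
s=get_state(); print(s['clock'],s['tcp_pos'],s['finger_gap'],s['wrist_force'])
p=cam('scene'); P,ok=cloud(p)
o=np.array([.536,-.034]); a=np.radians(8.5); xh=np.array([np.cos(a),np.sin(a)]); yh=np.array([-xh[1],xh[0]])
q=P[ok]; x=(q[:,:2]-o)@xh; y=(q[:,:2]-o)@yh
m=(abs(x)<.05)&(y>.1)&(y<.14)&(q[:,2]<.06); A=np.c_[y[m],np.ones(m.sum())]; print('leaf slope',np.linalg.lstsq(A,q[m,2],rcond=None)[0],np.median(q[m,2]))
for lo in (.03,.06,.09,.12):
    m=(x>0.02)&(x<.08)&(y>lo)&(y<lo+.015)&(q[:,2]<.06); print(lo,np.median(q[m,2]))
big=cv2.resize(p['image'][100:250,220:420],None,fx=4,fy=4,interpolation=cv2.INTER_CUBIC)
cv2.imwrite('pics/s22c.png',big[:,:,::-1])
E
```

```text
26.275 [ 0.5159237   0.15013544 -0.01088962] 0.0074450814049384076 [ 0.25416397  4.83913995 -0.44945024]
leaf slope [0.06216307 0.01017834] 0.017598953287345703
0.03 0.01260633144508037
0.06 0.01431944531764688
0.09 0.016161786121679587
0.12 0.01831181951656347
```

View pics/s22c.png

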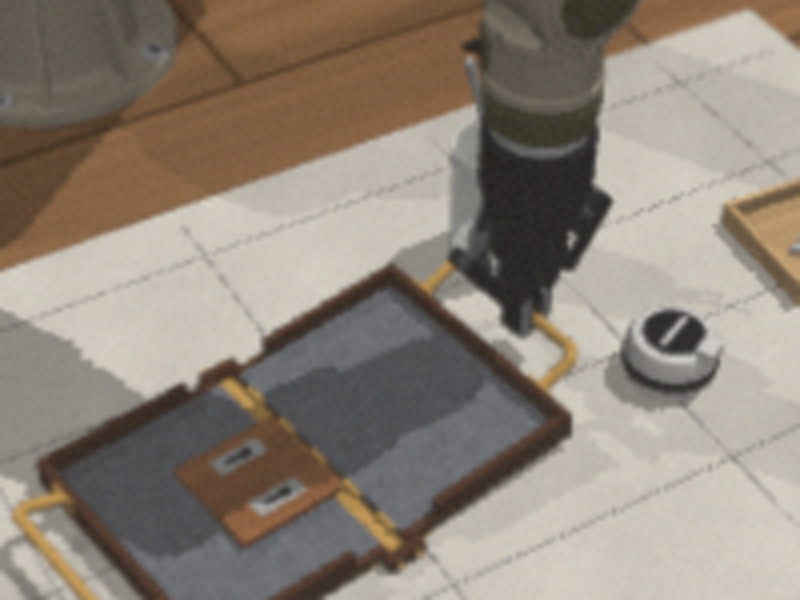

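Call:
{"method": "arm_command", "body": {"force": 30, "motion": [{"x":0,"y":0.5,"z":3,"rx":0,"ry":0,"rz":0,"hand":1},{"x":0,"y":1,"z":6,"rx":0,"ry":0,"rz":0,"hand":1},{"x":0,"y":1.5,"z":8,"rx":0,"ry":0,"rz":0,"hand":1},{"x":0,"y":2,"z":10,"rx":0,"ry":0,"rz":0,"hand":1},{"x":0,"y":2,"z":10,"rx":0,"ry":0,"rz":0,"hand":1}]}}

```text
clock: 26.95
tcp_pos: [0.5158, 0.1517, -0.0204]
orientation: [-0.001, -0.074, 0.997, 0.0]
wrist_force: [-2.2, 4.0, -0.8]
finger_gap: 0.0075
```

```bash
python3 - <<'E'
from h import *
s=get_state(); print(s['clock'],s['tcp_pos'],s['finger_gap'],s['wrist_force'])
p=cam('scene'); P,ok=cloud(p)
o=np.array([.536,-.034]); a=np.radians(8.5); xh=np.array([np.cos(a),np.sin(a)]); yh=np.array([-xh[1],xh[0]])
q=P[ok]; x=(q[:,:2]-o)@xh; y=(q[:,:2]-o)@yh
m=(x>.02)&(x<.08)&(y>.02)&(y<.135)&(q[:,2]<.023); A=np.c_[y[m],np.ones(m.sum())]; print('leaf slope',np.linalg.lstsq(A,q[m,2],rcond=None)[0])
m=(x>-.08)&(x<.08)&(y<-.1)&(y>-.135)&(q[:,2]<.023);print(np.median(q[m,2]))
E
```

```text
26.95 [ 0.51575751  0.15167013 -0.02042079] 0.007508649653239579 [-2.15243374  3.96034875 -0.81869037]
leaf slope [0.00653335 0.01098049]
0.01098678784024526
```

Almost flat (0.0065 rad). Release with a slight further lowering, then rise.

Call:
{"method": "arm_command", "body": {"motion": [{"x":0,"y":0,"z":1,"rx":0,"ry":0,"rz":0,"hand":1},{"x":0,"y":0,"z":1.5,"rx":0,"ry":0,"rz":0,"hand":0.7},{"x":0,"y":0,"z":1.5,"rx":0,"ry":0,"rz":0,"hand":0.43},{"x":0,"y":0,"z":1.5,"rx":0,"ry":0,"rz":0,"hand":0.43},{"x":0,"y":0,"z":-10,"rx":0,"ry":0,"rz":0,"hand":0.43},{"x":0,"y":0,"z":-40,"rx":0,"ry":0,"rz":0,"hand":0.43},{"x":0,"y":0,"z":-90,"rx":0,"ry":0,"rz":0,"hand":0.43},{"x":0,"y":0,"z":-140,"rx":0,"ry":0,"rz":0,"hand":0.43},{"x":0,"y":0,"z":-190,"rx":0,"ry":0,"rz":0,"hand":0.43},{"x":0,"y":0,"z":-210,"rx":0,"ry":0,"rz":0,"hand":0.43}]}}

```text
clock: 28.25
tcp_pos: [0.5181, 0.1519, 0.1946]
orientation: [0.003, -0.074, 0.997, 0.0]
wrist_force: [-0.5, -0.5, -0.7]
finger_gap: 0.0247
```

```bash
python3 - <<'E'
from h import *
s=get_state(); print(s['clock'],s['tcp_pos'],s['finger_gap'],s['wrist_force'])
p=cam('scene'); P,ok=cloud(p)
o=np.array([.536,-.034]); a=np.radians(8.5); xh=np.array([np.cos(a),np.sin(a)]); yh=np.array([-xh[1],xh[0]])
q=P[ok]; x=(q[:,:2]-o)@xh; y=(q[:,:2]-o)@yh
m=(abs(x)<.08)&(y>.02)&(y<.135)&(q[:,2]<.023); A=np.c_[y[m],np.ones(m.sum())]; print('leaf slope',np.linalg.lstsq(A,q[m,2],rcond=None)[0])
w=cam('wrist'); save(w,'w23.png'); save(p,'s23.png')
for n,c in(('w',w),('s',p)):
    PP,k=cloud(c)
    for nm in ('plaque','dividers'):
        for d in finder.masks_of(c,nm)[:1]:
            r=PP[d['region']&k]; xy=(r[:,:2]-o); z=.019 if nm=='plaque' else .013
            v,u=np.nonzero(d['region']); X=onplane(c,np.c_[u,v],z)
            b=np.c_[(X[:,:2]-o)@xh,(X[:,:2]-o)@yh]
            print(n,nm,d['score'],'z',np.percentile(r[:,2],[5,50,95]).round(3),'tray',cv2.minAreaRect((b*1000).astype(np.float32)),'world',X.mean(0).round(3))
            if nm=='plaque':
                A=np.c_[r[:,:2],np.ones(len(r))]; g=(abs(r[:,2]-np.median(r[:,2]))<.006); print('slope',np.linalg.lstsq(A[g],r[g,2],rcond=None)[0])
E
```

```text
28.25 [0.51812663 0.1518697  0.19456701] 0.0246700452733316 [-0.54200466 -0.50226937 -0.73067794]
leaf slope [0.00055465 0.0109499 ]
w plaque 0.9 z [0.017 0.019 0.02 ] tray ((-0.11029434204101562, -35.47800064086914), (80.08096313476562, 83.78347778320312), 0.02774905227124691) world [ 0.54  -0.069  0.019]
slope [ 0.00359902 -0.00626687  0.01614847]
w dividers 0.95 z [0.006 0.013 0.015] tray ((68.17981719970703, 476.01263427734375), (142.48419189453125, 20.454633712768555), 78.42008972167969) world [0.533 0.442 0.013]
s plaque 0.73 z [0.015 0.019 0.022] tray ((4.6648101806640625, -40.24203872680664), (82.1775894165039, 82.28063201904297), 89.2892837524414) world [ 0.547 -0.073  0.019]
slope [-0.00127732 -0.00088973  0.019396  ]
s dividers 0.7 z [0.007 0.013 0.017] tray ((70.80925750732422, 468.085205078125), (95.1724853515625, 19.694982528686523), 77.86595916748047) world [0.538 0.44  0.013]
```

View pics/w23.png

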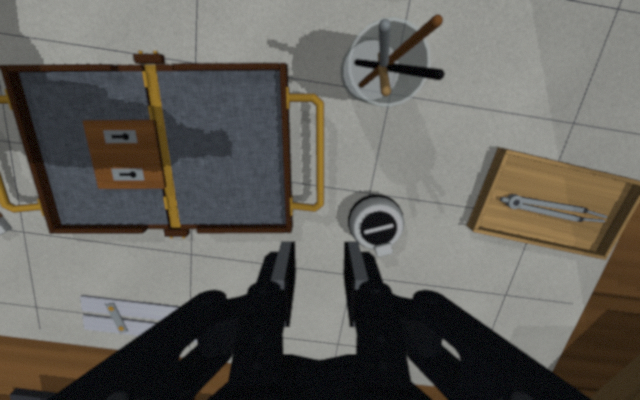

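View pics/s23.png

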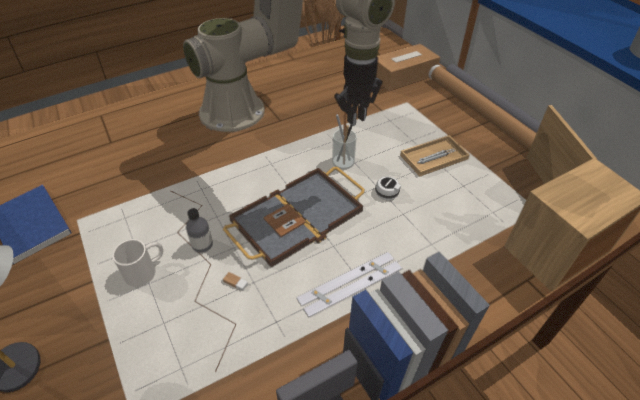

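```bash
python3 -c "
from workcell import hand_in, get_state
print(get_state()['qvel'].round(3)); print(hand_in())"
```

```text
[-0.     0.009 -0.004 -0.    -0.001 -0.001]
the job is handed in; nothing more can be done
None
```

I put the dividers in the pen tray, turned the plaque over into the right leaf, lowered the left leaf flat again, and handed the job in at about 28 s. `hand_in` gives no verdict, so what follows is from my own camera checks.

**Last checks**
- **Plaque:** it lies hanger plates up and level, within about 0.01 rad. Its top face is at about 19 mm, and its centre is about 35 to 40 mm off the spine in y and 0 to 5 mm along it. The two cameras differ by about 5 mm, but both are inside the limits.
- **Left leaf:** the felt measures flat to about 0.001 rad.
- **Dividers:** they lie released on the pen tray floor, with their top at about 13 mm.
- **Bystanders:** all six look unmoved in the final picture; I did not measure them again.
- **Robot:** the gripper is open and well clear of everything. I saw no contact with the plaque.

**What did not go as expected**
- **First grasp of the dividers missed.** The real fingertips were about 36 mm higher than the reported tool point, so the fingers closed above them. I worked from the camera-measured height after that.
- **Plaque did not fall at the top of the swing.** It stayed lodged in the trough up to about 2.1 rad. It tipped over only when I brought the leaf back to about 1.65 rad, and it landed correctly.

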